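# Pack up the icon conservator's bench

### The arm

A 6-joint arm with a two-finger parallel gripper is mounted at the origin on the work surface. World frame = base frame: x ahead of the robot, y to its left, z up, the work surface at z = 0. Lengths are in m, angles in rad, forces in N, time in s.
With the tool pointing down it reaches from about 0.35 to 0.775 m from the base axis. Payload 5.5 kg.
Tool frame: the origin (TCP) lies between the finger pads; the fingertips stand 8 mm ahead of it and the grasp point (between the pads) lies 11 mm behind it; z points along the fingers, y is the line along which they close (so a half turn about z gives the same grasp; the last joint's range is limited). The gripper opens to 85 mm and grips with 20 to 120 N. Pads are 22 mm wide; open, the fingers measure 114 mm over their backs; the gripper's body (76 mm by 85 mm) begins 54 mm behind the grasp point. The pads swing forward as they close: fully open they stand 13 mm farther back than shut.
Start: joints at [1.137, 0.313, 0.046, 1.304, 0, 1.431], TCP at [0.167, 0.55, 0.239] pointing down, gripper open.
Joint ranges: [-2.76, 2.76], [-0.86, 1.69], [-1.03, 1.26], [-2.2, 2.34], [-1.47, 1.5], [-3.14, 3.14]. Speed limits (rad/s): [2.57, 2.57, 3.14, 3.14, 3.14, 3.14].

### API

Orientations are given as a unit quaternion [w, x, y, z].
In Python, from workcell import env gives the robot as it stands.
- The arm moves only by the tool move_arm, never from a script. Its argument "moves" is one flat list of numbers, 5 for each row, row after row: the shift along the world's x, y, z in m, then the turn about the world's z in rad, then the finger opening in m, from 0 to 0.0854. A call has 1 to 12 rows; each row is the pose to reach, as a shift and turn from the pose commanded when the call began; what a row does not reach only later rows make up. A row lasts 1/12 s, in which the tool goes at most 41.7 mm and 7.16 degrees, less where a joint would pass 70% of its speed; a pose out of reach is approached as far as the arm can. A call with a gripper value outside its range is refused whole. The fingers move at their own pace and stop on an object; "newtons" is the grip in N (left out, the last holds). Time passes only in rows, so rows that repeat a pose let the fingers close. It gives the time, the measured TCP pose, the force, the opening and the grip force at its end, in the units of the state.
- env.get_state(): the state, without advancing time (a new reading comes with each control period).
- env.read_camera(name): name is "side" or "top"; returns a dict with "pixels" (420x560x3 uint8, red, green, blue), "camera_matrix" (3x3 intrinsics, pixels), "distortion" ([k1, k2, p1, p2, k3] as OpenCV has them; the pictures are not rectified), "rvec" (rotation vector, rad) and "tvec" (3), from world to camera coordinates, as OpenCV has them. Camera axes: x right, y down, z forward; pixel columns grow to the right and rows downward; lengths in m; the calibration is good to about 2 mm. A picture is of the moment at which its call begins. There is no depth.
- env.hand_in(): hands the job in; it is judged then, once.
The state is a dict: "clock": time; "joint_pos": joint angles; "qvel": joint speeds; "tau": joint torques, N m; "tcp_pos": TCP position; "orientation": TCP orientation; "wrist_force": force on the tool from outside, world axes, zero at the start; "ft_torque": the same for the moment, N m; "finger_gap": finger opening in m; "grip_force": force on a finger pad.
Only numpy, scipy, OpenCV 4.12 (cv2) and the standard library are available. Lean on these libraries where they do the work, as an engineer would, in place of code of your own. Each camera call takes 0.05 s, during which the arm holds its last target. There are 200 camera calls.

### The job

Pack up the bench: put every hand tool (brush, palette knife, burnisher) in the wooden tool case and stand every pigment jar in the drawer, which you must pull open; some may be missing today. With all tools inside, set the loose lid fully down on the case, then swing the red clamp down onto it, and push the drawer fully shut. Do not touch the icon panel, and leave the amber bottle and white cup where they stand.

Things in the scene. Friction and masses are not known exactly. Their poses are not given: they have to be found in the camera images.
- case: Fixed open-topped wooden tool case, 140 (x) x 190 (y) x 60 mm high, walls and floor 8 mm thick (inside 124 x 174 mm, 52 mm deep). Origin: centre of its underside, on the table; x away from the robot at yaw 0, y along its length, z up. The red clamp is hinged in the middle of its near (-x) wall. Tools lie in it along y.
- lid: Loose wooden lid, 300 g, symmetric: plug 114 (x) x 164 (y) x 10 mm (5 mm play all round inside the case), plate 140 x 190 x 8 mm that rests on the rim, centred light handle block 22 (x) x 60 (y) x 34 mm on top. Origin: centre of the plug's underside, z up; plate top z = 18, handle top z = 52 mm. Starts on the table, plug down. Seated: origin 50 mm above the case's, axes along the case's.
- clamp (a joint): Red clamp arm hinged on the case's near wall, rad: 0 = folded down level onto the lid, pointing along the case's +x; 1.57 = standing straight up; starts at about 1.55 to 1.8, upright or leaning slightly towards the robot; stop at 1.9. Stiff hinge (friction 0.05 N m): it stays where it is left. Down counts below about 0.1.
- clamp_hinge (a point): Point on the clamp's hinge axis (axis along the case's y), 84 mm to the -x side of the case's centre and 72.5 mm above the table.
- clamp_tip (a point): Free end of the clamp arm, 55 mm from the hinge. The arm is a flat red bar 24 mm wide (along the hinge axis) and 8 mm thick.
- cabinet: Fixed low grey cabinet, 220 (x) x 220 (y) x 115 mm high, with one drawer opening to its -x (towards the robot). Origin: centre of its underside.
- cabinet_drawer0 (a joint): Drawer travel in m: 0 = shut, grows as it slides out along the cabinet's -x; starts ajar at 0.01 to 0.05, stop at 0.15. Friction about 1 N, no spring.
- drawer_floor (a point): Centre of the drawer's inner floor (moves with it, axes as the cabinet's), 22 mm above the table. Inside 175 (x) x 178 (y) mm; side walls rise 71 mm above this floor, the dark front board 80 mm. The rear is under the cabinet's top (81 mm clear height): only x below (travel - 93 mm) in this frame is open above.
- cabinet_drawer0_handle (a point): Middle of the drawer's brass bar handle: bar 11 mm thick, 110 mm long along y, its axis 35 mm in front of the drawer's front board (29 mm free behind it), about 77 mm above the table.
- brush: Tool lying flat, 150 mm long, about 50 g: square 16 x 16 mm handle painted yellow, 100 mm long, then a steel ferrule 26 mm wide and brown bristles 24 mm wide. Origin: middle of its length, on the underside of the handle, near the centre of mass; x runs towards the head, z up. May be absent (None from the start).
- knife: Tool lying flat, 150 mm long, about 60 g: square 16 x 16 mm handle painted red, 100 mm long, then a thin neck and a steel blade 22 mm wide and 4 mm thick, 8 mm above the table. Origin: middle of its length, on the underside of the handle, near the centre of mass; x runs towards the head, z up. May be absent (None from the start).
- burnisher: Tool lying flat, 150 mm long, about 60 g: square 16 x 16 mm handle painted green, 100 mm long, then a brass ferrule 14 mm in diameter and a reddish stone tip. Origin: middle of its length, on the underside of the handle, near the centre of mass; x runs towards the head, z up. May be absent (None from the start).
- jar_blue: Screw-top pigment jar, upright cylinder 48 mm in diameter and 68 mm tall, about 150 g, blue with a black cap. Origin: centre of its underside, z up. May be absent (None from the start).
- jar_ochre: Screw-top pigment jar, upright cylinder 48 mm in diameter and 68 mm tall, about 150 g, orange-ochre with a black cap. Origin: centre of its underside, z up. May be absent (None from the start).
- jar_white: Screw-top pigment jar, upright cylinder 48 mm in diameter and 68 mm tall, about 150 g, white with a black cap. Origin: centre of its underside, z up. May be absent (None from the start).
- bottle: Amber solvent bottle with a white cap, 56 mm in diameter, 130 mm tall, standing loose. Origin: centre of its underside. Leave it alone.
- cup: White ceramic cup, rim diameter 72 mm, 75 mm tall, standing loose. Origin: centre of its underside. Leave it alone.
- icon: Painted icon panel lying fixed on the table beyond the work, 270 (x) x 500 (y) x 25 mm, gold with small painted scenes. Origin: middle of its near (-x) lower edge; it extends to +x. Do not touch it.
Not all that is in view belongs to the job. Leave any pink look-alike of the jar_blue alone.

How it is judged:
By the outcome, as a careful person would: the job done as asked, in the order asked, and still so for the second after the job is handed in, with the robot touching nothing.
Of brush, knife, burnisher only 2 to 3 are there at a start; the rules pass over those that are not, and their reading is None.
Of jar_blue, jar_ochre, jar_white only 2 to 3 are there at a start; the rules pass over those that are not, and their reading is None.
At some moment in a run one of brush, knife, burnisher may be knocked a few centimetres aside while the robot is not near it.
It also fails if it takes over 210 s, if anything falls off the work surface, if the arm or the gripper's body presses on something with over 40 N, if the wrist force passes 120 N, or if a joint passes its speed limit or range.

## Working session

There is one attempt and no reset: what is moved stays moved. The work goes in short steps, Python scripts to look and compute and a tool call to move; the robot and the scene stay as the last step left them, time stands still between calls to the robot, and variables do not carry over. Pictures are saved under pics/ and viewed, at most 14 in all, crops included, and the job is handed in when it is done.

Besides the shell and the picture viewer there is one more tool, called after "Emit:" in YAML: its name, and indented under it one key for each argument. move_arm: Moves the arm, as the interface text tells. Its arguments: {"type":"object","properties":{"moves":{"type":"array"},"newtons":{"type":"number"}},"required":["moves"]}

```bash
ls; mkdir -p pics; cat > h.py <<'E'
import cv2, numpy as np, sys
from workcell import env
def shot(name,fn=None):
    c=env.read_camera(name); 
    if fn: cv2.imwrite('pics/'+fn,c['pixels'][:,:,::-1])
    return c
def ray(c,uv):
    R=cv2.Rodrigues(np.array(c['rvec'],float))[0]; t=np.array(c['tvec'],float).ravel()
    p=cv2.undistortPoints(np.array([[uv]],float),np.array(c['camera_matrix']),np.array(c['distortion']))[0,0]
    return -R.T@t, R.T@np.array([p[0],p[1],1.])
def onplane(c,uv,z):
    o,d=ray(c,uv); return o+d*(z-o[2])/d[2]
def tri(c1,u1,c2,u2):
    o1,d1=ray(c1,u1);o2,d2=ray(c2,u2)
    s=np.linalg.lstsq(np.c_[d1,-d2],o2-o1,rcond=None)[0]
    a,b=o1+s[0]*d1,o2+s[1]*d2
    return (a+b)/2,np.linalg.norm(a-b)
def proj(c,P):
    return cv2.projectPoints(np.array(P,float).reshape(-1,3),np.array(c['rvec'],float),np.array(c['tvec'],float),np.array(c['camera_matrix']),np.array(c['distortion']))[0].reshape(-1,2)
E
python3 - <<'E'
from h import *
for n in('top','side'):
    c=shot(n,n+'0.png'); o,d=ray(c,(280,210)); print(n,o,d,c['camera_matrix'][0][0])
print(env.get_state())
E
```

```text
pics
top [ 0.45991474 -0.02546676  1.36125327] [ 0.0810032   0.02357346 -0.99688911] 480.28185844975735
side [ 0.52890414 -0.94848014  1.00492034] [ 0.05546542  0.69959447 -0.71252996] 451.64829855582815
{'clock': 0.1, 'joint_pos': array([1.13741119e+00, 3.13900654e-01, 4.51233657e-02, 1.30361560e+00,
       2.63030006e-05, 1.43120517e+00]), 'qvel': array([ 0.00028652, -0.00262035,  0.00190181, -0.0003628 , -0.00049035,
        0.00108909]), 'tau': array([ 4.23487931e-03, -4.81724346e+01,  2.99244601e+01,  1.27810054e-02,
       -5.06620052e-05,  7.55146857e-06]), 'tcp_pos': array([0.16632509, 0.54996658, 0.23852465]), 'orientation': array([-2.38198298e-04,  1.46369215e-01,  9.89229708e-01, -7.62029715e-04]), 'wrist_force': array([1.16195207, 0.10883493, 0.07041134]), 'ft_torque': array([-0.00860431,  0.01798049,  0.02371759]), 'grip_force': 0.0, 'finger_gap': 0.08538990798668772}
```

View pics/top0.png

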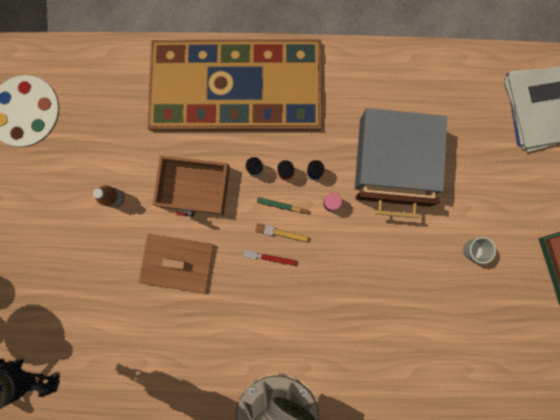

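View pics/side0.png

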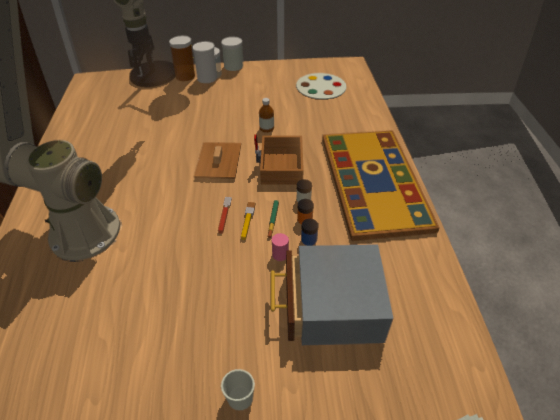

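The top view shows three tools: burnisher at (285,205), brush (283,232), knife (270,258). The jars' black caps are at (255,166), (286,170) and (316,170). The pink look-alike is at (333,202), the case at (192,186), the lid at (177,264) and the cabinet at (402,150) with its handle at (398,214). In the side view the jars are, in order of falling y, white (303,190), ochre (305,210) and blue (309,232).

Things that could be mistaken:
- **Jar_blue:** pink pot (top 333,202) or far jars (side 183-232, 50-60).
- **Burnisher, brush and knife:** red clamp (185,212) versus the red knife, and the brass handle versus the yellow brush.

I choose by the description and check in one close crop.

```bash
cat > m.py <<'E'
from h import *
def blobs(c,lo,hi,box,amin=25):
    hsv=cv2.cvtColor(c['pixels'],cv2.COLOR_RGB2HSV)
    m=cv2.inRange(hsv,np.array(lo),np.array(hi)); k=np.zeros_like(m); x0,y0,x1,y1=box; k[y0:y1,x0:x1]=255; m&=k
    n,l,s,ce=cv2.connectedComponentsWithStats(m)
    out=[]
    for i in range(1,n):
        if s[i,4]>=amin:
            p=np.argwhere(l==i)[:,::-1].astype(np.float32); out.append((s[i,4],ce[i],cv2.minAreaRect(p)))
    return sorted(out,key=lambda a:-a[0])
E
python3 - <<'E'
from m import *
c=shot('top')
B=(225,140,350,280)
for n,lo,hi in[('green',(60,90,30),(95,255,255)),('yellow',(21,150,90),(32,255,255)),('red',(0,190,60),(4,255,255)),('red2',(172,150,60),(180,255,255)),('black',(0,0,0),(180,255,50)),('pink',(160,80,120),(180,255,255))]:
    for a,ce,r in blobs(c,lo,hi,B)[:4]:
        bp=cv2.boxPoints(r); z=.068 if n in('black','pink') else .016
        e=bp if np.linalg.norm(bp[0]-bp[1])<np.linalg.norm(bp[1]-bp[2]) else np.roll(bp,1,0)
        p=onplane(c,(e[0]+e[1])/2,z); q=onplane(c,(e[2]+e[3])/2,z)
        print(n,a,ce.round(1),onplane(c,ce,z).round(4),'ends',p.round(3)[:2],q.round(3)[:2],'len',np.linalg.norm(p-q).round(3))
im=c['pixels'][:,:,::-1]
cv2.imwrite('pics/crop1.png',cv2.resize(im[140:300,130:350],None,fx=3.6,fy=3.6,interpolation=cv2.INTER_CUBIC))
cv2.imwrite('pics/crop2.png',cv2.resize(im[95:235,340:460],None,fx=4,fy=4,interpolation=cv2.INTER_CUBIC))
E
```

```text
green 65 [274.3 203.5] [0.5871 0.0228 0.016 ] ends [0.597 0.065] [ 0.578 -0.019] len 0.086
red 85 [278.9 259.3] [0.4315 0.0061 0.016 ] ends [0.438 0.051] [ 0.424 -0.039] len 0.091
black 232 [315.3 169.7] [ 0.6773 -0.0884  0.068 ] ends [ 0.701 -0.089] [ 0.652 -0.089] len 0.05
black 208 [285.5 169.2] [ 0.6768 -0.0072  0.068 ] ends [0.696 0.003] [ 0.657 -0.017] len 0.044
black 206 [254.1 166. ] [0.6839 0.0787 0.068 ] ends [0.7   0.096] [0.669 0.064] len 0.045
pink 234 [332.5 201.2] [ 0.5919 -0.1364  0.068 ] ends [ 0.592 -0.113] [ 0.593 -0.159] len 0.046
```

View pics/crop1.png

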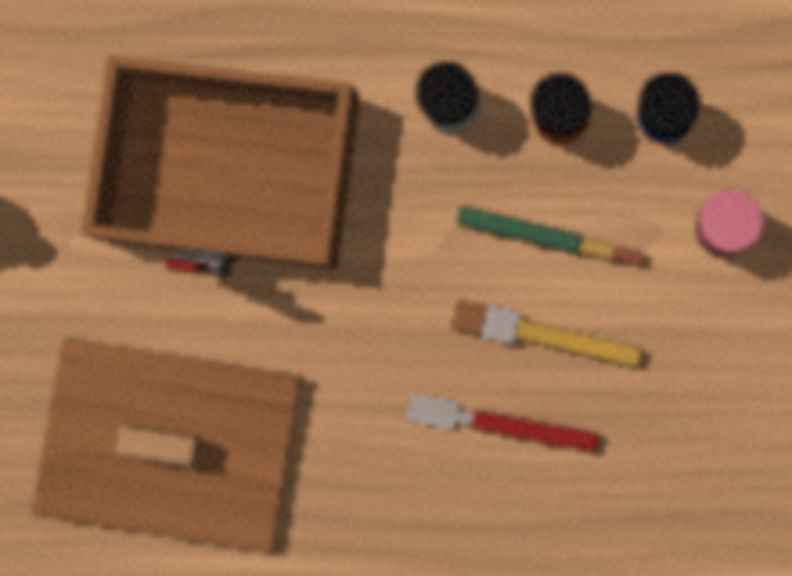

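View pics/crop2.png

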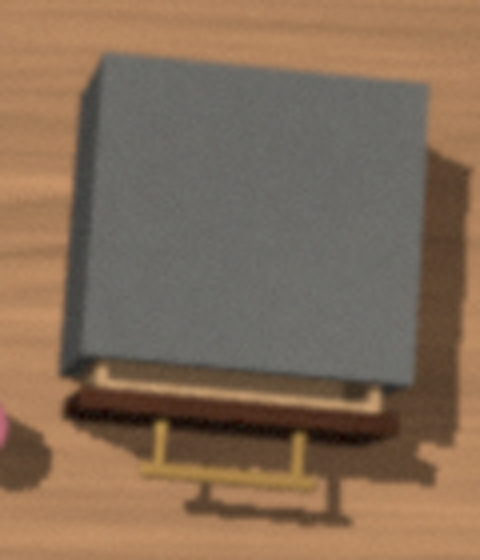

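Crop 1 confirms the choice. All three tools lie clear, three black-capped jars stand at (446,95), (561,105) and (668,107), and the pink pot stands apart at (730,221). Case rim corners are (108,57), (357,85), (337,267), (84,234). Lid plate corners are (64,340), (303,375), (273,552), (35,515). In crop 2 the cabinet top corners are (105,53), (429,85), (411,385), (84,358), and the handle bar runs (140,467)–(318,486).

```bash
python3 - <<'E'
from m import *
c=shot('top')
def P(pts,z,s,o): return np.array([onplane(c,((u+.5)/s-.5+o[0],(v+.5)/s-.5+o[1]),z) for u,v in pts])
a=(3.6,(130,140)); b=(4,(340,95))
def rect(n,q):
    ce=q.mean(0); L=[np.linalg.norm(q[i]-q[(i+1)%4]) for i in range(4)]
    d=q[1]+q[2]-q[0]-q[3]  # toward -y
    e=q[0]+q[1]-q[2]-q[3]
    print(n,ce.round(4),'sides',np.round(L,3),'yaw',round(np.arctan2(d[0],-d[1]),3),round(np.arctan2(e[1],e[0]),3))
rect('case',P([(108,57),(357,85),(337,267),(84,234)],.06,*a))
rect('lid',P([(64,340),(303,375),(273,552),(35,515)],.018,*a))
rect('lidh',P([(118,428),(196,438),(193,466),(116,455)],.052,*a))
rect('cab',P([(105,53),(429,85),(411,385),(84,358)],.115,*b))
h=P([(140,467),(318,486)],.08,*b);print('handle',h.mean(0),np.linalg.norm(h[0]-h[1]))
for n,q in[('burn',[(459,215),(650,262)]),('brush',[(455,315),(647,358)]),('knife',[(408,408),(603,443)])]:
    p=P(q,.012,*a);d=p[0]-p[1];print(n,p.mean(0).round(4),np.linalg.norm(d).round(3),'axis ang',np.arctan2(d[1],d[0]).round(3))
print('clamp',P([(182,266),(166,266)],.115,*a))
# side view checks
s=shot('side')
for n,q in[('case',[.6,.3,.06])]: print(proj(s,q))
for n,lo,hi in[('blue',(105,120,30),(125,255,255)),('ochre',(5,200,90),(14,255,255))]:
    print(n,[(x[0],x[1].round(1)) for x in blobs(s,lo,hi,(280,160,340,260))[:2]])
for y in(.0787,-.0072,-.0884): print(proj(s,[.678,y,.03]).round(0))
E
```

```text
case [0.6314 0.2512 0.06  ] sides [0.194 0.14  0.195 0.137] yaw -0.1 -0.078
lid [0.4135 0.2918 0.018 ] sides [0.19  0.138 0.188 0.137] yaw -0.121 -0.126
lidh [0.4132 0.2932 0.052 ] sides [0.06  0.021 0.059 0.02 ] yaw -0.106 -0.049
cab [ 0.7295 -0.3206  0.115 ] sides [0.219 0.204 0.216 0.206] yaw -0.067 -0.07
handle [ 0.56071148 -0.30868379  0.08      ] 0.12044045906355834
burn [ 0.5814 -0.0035  0.012 ] 0.154 axis ang 1.351
brush [ 0.5047 -0.0026  0.012 ] 0.153 axis ang 1.373
knife [0.435  0.0311 0.012 ] 0.154 axis ang 1.417
clamp [[0.54610269 0.26452099 0.115     ]
 [0.5458335  0.27622418 0.115     ]]
[[271.37360531 144.03487914]]
blue [(np.int32(94), array([306.2, 238.6]))]
ochre [(np.int32(58), array([304.8, 216.4]))]
[[301. 193.]]
[[305. 212.]]
[[308. 232.]]
```

Emit:
move_arm:
  moves: [0.415, -0.553, -0.08, -1.498, 0.045, 0.415, -0.553, -0.08, -1.498, 0.045, 0.415, -0.553, -0.08, -1.498, 0.045, 0.415, -0.553, -0.08, -1.498, 0.045, 0.415, -0.553, -0.08, -1.498, 0.045, 0.415, -0.553, -0.08, -1.498, 0.045, 0.415, -0.553, -0.08, -1.498, 0.045, 0.415, -0.553, -0.08, -1.498, 0.045, 0.415, -0.553, -0.08, -1.498, 0.045, 0.415, -0.553, -0.08, -1.498, 0.045, 0.415, -0.553, -0.08, -1.498, 0.045, 0.415, -0.553, -0.08, -1.498, 0.045]

```text
clock: 1.25
tcp_pos: [0.4655, 0.1512, 0.1818]
orientation: [0.0, 0.783, 0.622, 0.0]
wrist_force: [0.4, 0.7, -0.6]
finger_gap: 0.0452
grip_force: 0.0
```

Emit:
move_arm:
  moves: [0.115, -0.155, -0.1, 0, 0.045, 0.115, -0.155, -0.1, 0, 0.045, 0.115, -0.155, -0.1, 0, 0.045, 0.115, -0.155, -0.1, 0, 0.045, 0.115, -0.155, -0.1, 0, 0.045, 0.115, -0.155, -0.1, 0, 0.045, 0.115, -0.155, -0.1, 0, 0.045, 0.115, -0.155, -0.1, 0, 0.045]

```text
clock: 1.92
tcp_pos: [0.5789, -0.0018, 0.0814]
orientation: [-0.001, 0.781, 0.624, -0.001]
wrist_force: [-0.6, 0.4, -0.1]
finger_gap: 0.0447
grip_force: 0.0
```

```bash
python3 - <<'E'
from m import *
s=env.get_state();print(s['tcp_pos'],s['orientation'])
c=shot('top');k=shot('side')
for cc in(c,k):print(proj(cc,s['tcp_pos']),[ (b[0],b[1].round(1)) for b in blobs(cc,(60,90,30),(95,255,255),(225,140,350,280))[:2]])
im=k['pixels'][:,:,::-1]
cv2.imwrite('pics/s1.png',cv2.resize(im[120:280,180:340],None,fx=3.6,fy=3.6,interpolation=cv2.INTER_CUBIC))
E
```

```text
[ 0.57891157 -0.00181451  0.08140131] [-8.71812713e-04  7.81081266e-01  6.24428559e-01 -5.19195331e-04]
[[282.60496575 204.4679076 ]] []
[[271.3995448  200.81748224]] [(np.int32(75), array([273.9, 211.5]))]
```

View pics/s1.png

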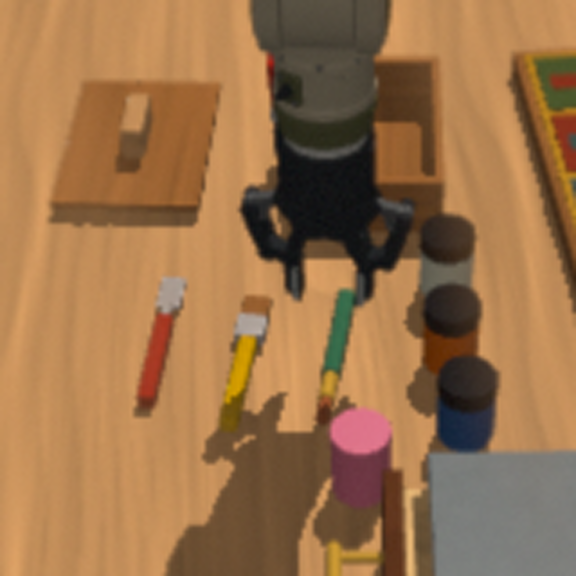

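The side crop shows the open fingers at (293,290) and (363,290) straddling the green burnisher (338,340). The jars are white, ochre and blue from far to near, with the pink pot separate at (360,455).

Emit:
move_arm:
  moves: [0.002, -0.001, -0.035, 0, 0.045, 0.002, -0.001, -0.069, 0, 0.045, 0.002, -0.001, -0.069, 0, 0.045, 0.002, -0.001, -0.069, 0, 0.0, 0.002, -0.001, -0.069, 0, 0.0, 0.002, -0.001, -0.069, 0, 0.0, 0.002, -0.001, -0.069, 0, 0.0, 0.002, -0.001, -0.069, 0, 0.0, 0.002, -0.001, -0.03, 0, 0.0, 0.002, -0.001, 0.02, 0, 0.0]
  newtons: 40

```text
clock: 2.85
tcp_pos: [0.5792, -0.0026, 0.0926]
orientation: [-0.002, 0.781, 0.625, -0.002]
wrist_force: [0.9, 0.6, -0.9]
finger_gap: 0.0146
grip_force: 40.7
```

Emit:
move_arm:
  moves: [0.0, 0.0, 0.04, 0, 0.0, 0.086, 0.251, 0.05, 0.13, 0.0, 0.086, 0.251, 0.05, 0.13, 0.0, 0.086, 0.251, 0.05, 0.13, 0.0, 0.086, 0.251, 0.05, 0.13, 0.0, 0.086, 0.251, 0.05, 0.13, 0.0, 0.086, 0.251, 0.05, 0.13, 0.0, 0.086, 0.251, 0.05, 0.13, 0.0, 0.086, 0.251, 0.05, 0.13, 0.0, 0.086, 0.251, 0.05, 0.13, 0.0]

```text
clock: 3.68
tcp_pos: [0.6677, 0.2493, 0.1438]
orientation: [0.0, 0.738, 0.675, 0.0]
wrist_force: [-1.4, 0.0, -0.2]
finger_gap: 0.0145
grip_force: 40.7
```

```bash
python3 - <<'E'
from m import *
s=env.get_state();print(s['tcp_pos'],s['orientation'],s['finger_gap'])
c=shot('top','t2.png');k=shot('side')
im=k['pixels'][:,:,::-1];a=cv2.resize(im[90:230,220:340],None,fx=3.3,fy=3.3,interpolation=cv2.INTER_CUBIC)
im=c['pixels'][:,:,::-1];b=cv2.resize(im[140:280,130:250],None,fx=3.3,fy=3.3,interpolation=cv2.INTER_CUBIC)
cv2.imwrite('pics/v2.png',np.hstack([a,b]))
E
```

```text
[0.66767774 0.24927917 0.14384514] [3.48248951e-04 7.37850037e-01 6.74964575e-01 1.54055426e-04] 0.014522479560736452
```

View pics/v2.png

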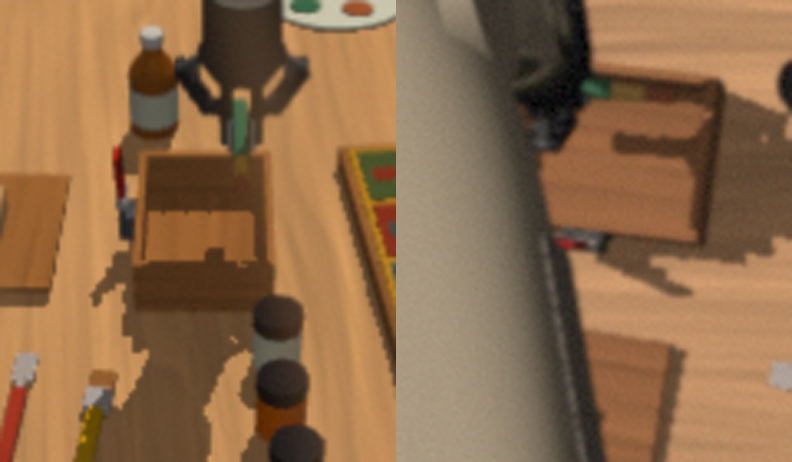

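The burnisher is held at (240,125) in the left crop, above the case and within its length. The clamp stands upright at (120,185), clear of the gripper.

Emit:
move_arm:
  moves: [0, -0.001, -0.04, 0, 0, 0, -0.001, -0.08, 0, 0, 0, -0.001, -0.112, 0, 0, 0, -0.001, -0.112, 0, 0, 0, -0.001, -0.112, 0, 0.026, 0, -0.001, -0.112, 0, 0.026, 0, -0.001, -0.112, 0, 0.026, 0, -0.001, -0.112, 0, 0.026, 0, -0.001, -0.07, 0, 0.026, 0, -0.001, -0.03, 0, 0.026, 0, -0.001, 0.01, 0, 0.03]

```text
clock: 4.7
tcp_pos: [0.668, 0.2467, 0.1555]
orientation: [0.0, 0.739, 0.674, 0.0]
wrist_force: [0.4, 0.1, 0.5]
finger_gap: 0.0301
grip_force: 0.0
```

Emit:
move_arm:
  moves: [-0.163, -0.251, -0.05, -0.108, 0.045, -0.163, -0.251, -0.05, -0.108, 0.045, -0.163, -0.251, -0.05, -0.108, 0.045, -0.163, -0.251, -0.05, -0.108, 0.045, -0.163, -0.251, -0.05, -0.108, 0.045, -0.163, -0.251, -0.05, -0.108, 0.045, -0.163, -0.251, -0.05, -0.108, 0.045, -0.163, -0.251, -0.05, -0.108, 0.045, -0.163, -0.251, -0.05, -0.108, 0.045, -0.163, -0.251, -0.05, -0.108, 0.045]

```text
clock: 5.53
tcp_pos: [0.5059, -0.0046, 0.1048]
orientation: [0.001, 0.775, 0.633, 0.001]
wrist_force: [-0.7, 0.0, -0.4]
finger_gap: 0.0449
grip_force: 0.0
```

```bash
cat > tool.py <<'E'
from m import *
def report():
    s=env.get_state();q=s['orientation'];print('tcp',s['tcp_pos'].round(4),'fing',round(2*np.arctan2(q[2],q[1])-np.pi/2,3),'gap',s['finger_gap'].round(4),s['clock'])
    k=shot('side')
    for n,lo,hi in[('green',(60,90,30),(95,255,255)),('yellow',(21,150,90),(32,255,255)),('red',(0,190,60),(4,255,255))]:
        for a,ce,r in blobs(k,lo,hi,(200,120,300,270))[:2]:
            bp=cv2.boxPoints(r)
            e=bp if np.linalg.norm(bp[0]-bp[1])<np.linalg.norm(bp[1]-bp[2]) else np.roll(bp,1,0)
            p=onplane(k,(e[0]+e[1])/2,.012);q=onplane(k,(e[2]+e[3])/2,.012);d=p-q
            if d[1]<0:d=-d
            print(n,a,ce.round(0),'handle mid',((p+q)/2).round(4)[:2],'len',np.linalg.norm(d).round(3),'ang',np.arctan2(d[1],d[0]).round(3))
    return k
if __name__=='__main__': report()
E
python3 tool.py
```

```text
Traceback (most recent call last):
  File "tool.py", line 13, in <module>
    if __name__=='__main__': report()
                             ~~~~~~^^
  File "tool.py", line 3, in report
    s=env.get_state();q=s['orientation'];print('tcp',s['tcp_pos'].round(4),'fing',round(2*np.arctan2(q[2],q[1])-np.pi/2,3),'gap',s['finger_gap'].round(4),s['clock'])
                                                                                                                                 ^^^^^^^^^^^^^^^^^^^^^
AttributeError: 'float' object has no attribute 'round'
```

```bash
sed -i "s/s\['finger_gap'\].round(4)/s['finger_gap']/" tool.py; python3 tool.py
```

```text
tcp [ 0.5059 -0.0046  0.1048] fing -0.201 gap 0.0449378670215318 5.5333
green 39 [292. 158.] handle mid [0.6686 0.28  ] len 0.084 ang 1.515
yellow 124 [246. 225.] handle mid [ 0.4983 -0.0293] len 0.1 ang 1.366
```

Emit:
move_arm:
  moves: [-0.002, 0.0, -0.04, 0, 0.045, -0.002, 0.0, -0.08, 0, 0.045, -0.002, 0.0, -0.0925, 0, 0.045, -0.002, 0.0, -0.0925, 0, 0.045, -0.002, 0.0, -0.0925, 0, 0.0, -0.002, 0.0, -0.0925, 0, 0.0, -0.002, 0.0, -0.0925, 0, 0.0, -0.002, 0.0, -0.0925, 0, 0.0, -0.002, 0.0, -0.0925, 0, 0.0, -0.002, 0.0, -0.05, 0, 0.0, -0.002, 0.0, -0.01, 0, 0.0, -0.002, 0, 0.03, 0, 0.0]

```text
clock: 6.58
tcp_pos: [0.5017, -0.0039, 0.135]
orientation: [-0.0, 0.774, 0.633, -0.001]
wrist_force: [0.8, -0.8, -0.4]
finger_gap: 0.0146
grip_force: 40.6
```

Emit:
move_arm:
  moves: [0.136, 0.255, 0.01, 0.11, 0, 0.136, 0.255, 0.01, 0.11, 0, 0.136, 0.255, 0.01, 0.11, 0, 0.136, 0.255, 0.01, 0.11, 0, 0.136, 0.255, 0.01, 0.11, 0, 0.136, 0.255, 0.01, 0.11, 0, 0.136, 0.255, 0.01, 0.11, 0, 0.136, 0.255, 0.01, 0.11, 0, 0.136, 0.255, 0.01, 0.11, 0, 0.136, 0.255, -0.02, 0.11, 0, 0.136, 0.255, -0.02, 0.11, 0]

```text
clock: 7.5
tcp_pos: [0.6357, 0.2495, 0.1092]
orientation: [-0.001, 0.738, 0.675, -0.003]
wrist_force: [-0.8, -0.5, -2.7]
finger_gap: 0.0151
grip_force: 40.6
```

Emit:
move_arm:
  moves: [0, 0, -0.04, 0, 0, 0, 0, -0.084, 0, 0, 0, 0, -0.084, 0, 0, 0, 0, -0.084, 0, 0.026, 0, 0, -0.084, 0, 0.026, 0, 0, -0.084, 0, 0.026, 0, 0, -0.084, 0, 0.026, 0, 0, -0.05, 0, 0.026, 0, 0, -0.01, 0, 0.026, 0, 0, 0.03, 0, 0.03, 0, 0, 0.03, 0, 0.03]

```text
clock: 8.42
tcp_pos: [0.6439, 0.2527, 0.1559]
orientation: [0.004, 0.738, 0.675, 0.008]
wrist_force: [0.9, 1.5, 1.7]
finger_gap: 0.0298
grip_force: 0.0
```

Emit:
move_arm:
  moves: [-0.2, -0.24, -0.05, -0.08, 0.045, -0.2, -0.24, -0.05, -0.08, 0.045, -0.2, -0.24, -0.05, -0.08, 0.045, -0.2, -0.24, -0.05, -0.08, 0.045, -0.2, -0.24, -0.05, -0.08, 0.045, -0.2, -0.24, -0.05, -0.08, 0.045, -0.2, -0.24, -0.05, -0.08, 0.045, -0.2, -0.24, -0.05, -0.08, 0.045, -0.2, -0.24, -0.05, -0.08, 0.045, -0.2, -0.24, -0.05, -0.08, 0.045]

```text
clock: 9.25
tcp_pos: [0.4391, 0.0102, 0.0951]
orientation: [0.001, 0.765, 0.644, 0.001]
wrist_force: [0.9, 0.7, 0.1]
finger_gap: 0.0452
grip_force: 0.0
```

```bash
python3 tool.py
```

```text
tcp [0.4391 0.0102 0.0951] fing -0.172 gap 0.04518790877264975 9.25
green 36 [292. 158.] handle mid [0.67 0.28] len 0.084 ang 1.466
yellow 53 [282. 163.] handle mid [0.6324 0.2527] len 0.054 ang 1.482
```

```bash
sed -i "s/('red',(0,190,60),(4,255,255))/('red',(0,180,60),(6,255,255))/" tool.py; python3 - <<'E'
from tool import *
k=report(); c=shot('top')
im=k['pixels'][:,:,::-1];a=cv2.resize(im[110:250,200:320],None,fx=3.3,fy=3.3,interpolation=cv2.INTER_CUBIC)
im=c['pixels'][:,:,::-1];b=cv2.resize(im[140:280,130:250],None,fx=3.3,fy=3.3,interpolation=cv2.INTER_CUBIC)
cv2.imwrite('pics/v3.png',np.hstack([a,b]))
E
```

```text
tcp [0.4402 0.0107 0.0952] fing -0.17 gap 0.04472871843736308 9.3
green 37 [292. 158.] handle mid [0.67 0.28] len 0.084 ang 1.466
yellow 54 [282. 163.] handle mid [0.6324 0.2527] len 0.054 ang 1.482
red 92 [223. 219.] handle mid [0.4301 0.006 ] len 0.096 ang 1.413
```

View pics/v3.png

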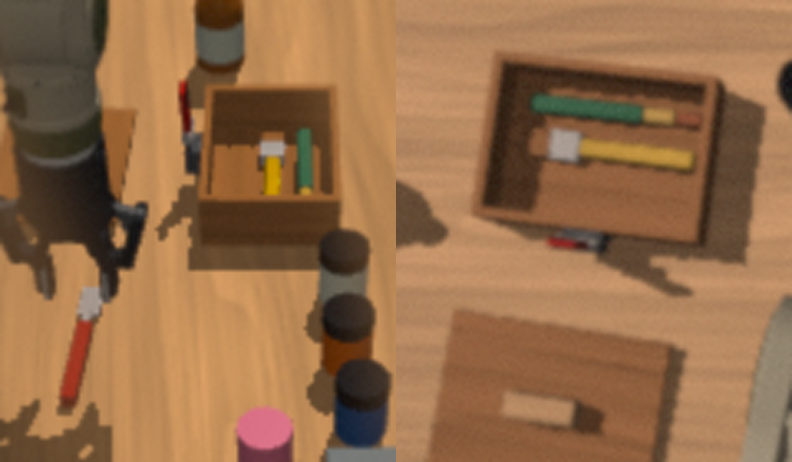

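Burnisher and brush both lie flat in the case (right crop: green at (590,105), yellow at (640,152)). The knife (75,350, left crop) has not moved.

Emit:
move_arm:
  moves: [-0.005, 0.019, 0, 0, 0.045, -0.005, 0.019, -0.04, 0, 0.045, -0.005, 0.019, -0.083, 0, 0.045, -0.005, 0.019, -0.083, 0, 0.045, -0.005, 0.019, -0.083, 0, 0.0, -0.005, 0.019, -0.083, 0, 0.0, -0.005, 0.019, -0.083, 0, 0.0, -0.005, 0.019, -0.083, 0, 0.0, -0.005, 0.019, -0.083, 0, 0.0, -0.005, 0.019, -0.04, 0, 0.0, -0.005, 0.019, 0, 0, 0.0, -0.005, 0.019, 0.04, 0, 0.0]

```text
clock: 10.4
tcp_pos: [0.4328, 0.0301, 0.1354]
orientation: [-0.0, 0.764, 0.645, -0.0]
wrist_force: [0.4, -0.3, -0.7]
finger_gap: 0.015
grip_force: 41.3
```

Emit:
move_arm:
  moves: [0, 0, 0.03, 0, 0, 0.177, 0.223, 0.04, 0.08, 0, 0.177, 0.223, 0.04, 0.08, 0, 0.177, 0.223, 0.04, 0.08, 0, 0.177, 0.223, 0.04, 0.08, 0, 0.177, 0.223, 0.04, 0.08, 0, 0.177, 0.223, 0.04, 0.08, 0, 0.177, 0.223, 0.04, 0.08, 0, 0.177, 0.223, 0.04, 0.08, 0, 0.177, 0.223, 0.04, 0.08, 0, 0.177, 0.223, 0.04, 0.08, 0]

```text
clock: 11.32
tcp_pos: [0.6099, 0.2528, 0.1733]
orientation: [-0.0, 0.738, 0.675, -0.001]
wrist_force: [-0.9, -0.5, -0.6]
finger_gap: 0.0151
grip_force: 41.3
```

```bash
python3 - <<'E'
from tool import *
k=report(); c=shot('top')
im=k['pixels'][:,:,::-1];a=cv2.resize(im[90:230,210:330],None,fx=3.3,fy=3.3,interpolation=cv2.INTER_CUBIC)
im=c['pixels'][:,:,::-1];b=cv2.resize(im[140:280,130:250],None,fx=3.3,fy=3.3,interpolation=cv2.INTER_CUBIC)
cv2.imwrite('pics/v4.png',np.hstack([a,b]))
E
```

```text
tcp [0.6099 0.2528 0.1733] fing -0.089 gap 0.015057294904272201 11.3167
green 37 [292. 158.] handle mid [0.67 0.28] len 0.084 ang 1.466
yellow 53 [282. 163.] handle mid [0.6324 0.2527] len 0.054 ang 1.482
red 83 [274. 131.] handle mid [0.6196 0.4481] len 0.123 ang 1.495
```

View pics/v4.png

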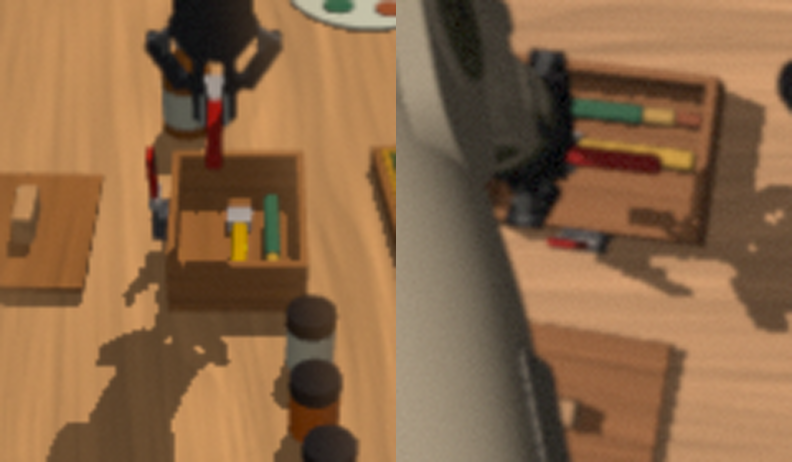

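```bash
python3 - <<'E'
from m import *
c=shot('top')
C=np.array([.6314,.2512]);y=-.09;X=np.array([np.cos(y),np.sin(y)]);Y=np.array([-np.sin(y),np.cos(y)])
def L(u,v,z,n):
    p=onplane(c,((u-396+.5)/3.3-.5+130,(v+.5)/3.3-.5+140),z)[:2]-C;print(n,(p@X).round(4),(p@Y).round(4))
for u,v in[(585,150),(693,160)]:L(u,v,.024,'brush')
for u,v in[(533,103),(642,114)]:L(u,v,.024,'burn')
for u,v in[(499,55),(720,78),(700,242),(476,213)]:L(u,v,.06,'rim')
for u,v in[(549,240),(580,243)]:L(u,v,.12,'clamp')
for u,v in[(509,70),(718,92),(697,226),(486,202)]:L(u,v,.06,'inner rim?')
E
```

```text
brush -0.0 0.0192
brush 0.0017 -0.074
burn 0.0353 0.0694
burn 0.0362 -0.0254
rim 0.0677 0.094
rim 0.0686 -0.0935
rim -0.0692 -0.0943
rim -0.0663 0.0943
clamp -0.0847 0.0157
clamp -0.0842 -0.0091
inner rim? 0.0559 0.0838
inner rim? 0.0567 -0.0933
inner rim? -0.0564 -0.0901
inner rim? -0.0563 0.0873
```

The right crop shows the knife held above the case. The brush handle is at (640,155), at local x≈0, so it slid about 8 mm. The gripper knuckles are about 64 mm half-wide, so I'll release the knife at local x≈−10 to stay clear of the clamp.

Emit:
move_arm:
  moves: [0.012, -0.001, 0, 0, 0, 0.012, -0.001, -0.04, 0, 0, 0.012, -0.001, -0.08, 0, 0, 0.012, -0.001, -0.12, 0, 0, 0.012, -0.001, -0.137, 0, 0, 0.012, -0.001, -0.137, 0, 0, 0.012, -0.001, -0.137, 0, 0.026, 0.012, -0.001, -0.137, 0, 0.026, 0.012, -0.001, -0.137, 0, 0.026, 0.012, -0.001, -0.137, 0, 0.026, 0.012, -0.001, -0.137, 0, 0.026]

```text
clock: 12.38
tcp_pos: [0.6229, 0.2519, 0.0371]
orientation: [0.0, 0.738, 0.675, 0.0]
wrist_force: [0.2, -0.7, 0.6]
finger_gap: 0.026
grip_force: 0.2
```

Emit:
move_arm:
  moves: [0, 0, 0.04, 0, 0.026, 0, 0, 0.08, 0, 0.026, 0, 0, 0.12, 0, 0.026, -0.21, 0.036, 0.09, 0, 0.05, -0.21, 0.036, 0.09, 0, 0.05, -0.21, 0.036, 0.09, 0, 0.05, -0.21, 0.036, 0.09, 0, 0.05, -0.21, 0.036, 0.09, 0, 0.05, -0.21, 0.036, 0.09, 0, 0.05, -0.21, 0.036, 0.09, 0, 0.05]

```text
clock: 13.22
tcp_pos: [0.4091, 0.2882, 0.1263]
orientation: [-0.0, 0.737, 0.676, -0.001]
wrist_force: [0.4, 0.5, 0.0]
finger_gap: 0.05
grip_force: 0.0
```

```bash
python3 - <<'E'
from tool import *
k=report(); c=shot('top')
im=k['pixels'][:,:,::-1];a=cv2.resize(im[90:230,210:330],None,fx=3.3,fy=3.3,interpolation=cv2.INTER_CUBIC)
im=c['pixels'][:,:,::-1];b=cv2.resize(im[140:280,130:250],None,fx=3.3,fy=3.3,interpolation=cv2.INTER_CUBIC)
cv2.imwrite('pics/v5.png',np.hstack([a,b]))
E
```

```text
tcp [0.4091 0.2882 0.1263] fing -0.086 gap 0.050002647143189916 13.2167
green 37 [292. 158.] handle mid [0.67 0.28] len 0.084 ang 1.466
yellow 54 [282. 163.] handle mid [0.6324 0.2527] len 0.054 ang 1.482
red 53 [276. 163.] handle mid [0.6121 0.2574] len 0.06 ang 1.492
```

View pics/v5.png

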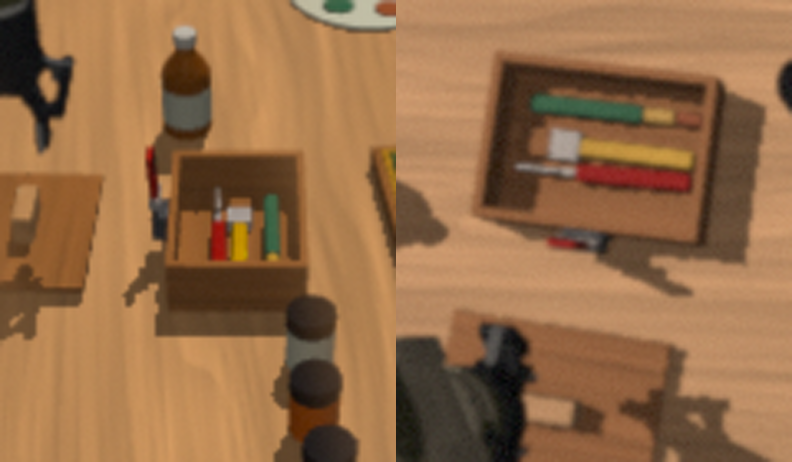

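All three tools lie low in the case (right crop: green (590,105), yellow (640,152), red (635,178) turned on its side). The clamp is still upright at (575,241). Next is the lid.

Emit:
move_arm:
  moves: [0.004, 0.004, -0.03, -0.034, 0.05, 0.004, 0.004, -0.06, -0.034, 0.05, 0.004, 0.004, -0.095, -0.034, 0.05, 0.004, 0.004, -0.095, -0.034, 0.05, 0.004, 0.004, -0.095, -0.034, 0.0, 0.004, 0.004, -0.095, -0.034, 0.0, 0.004, 0.004, -0.095, -0.034, 0.0, 0.004, 0.004, -0.095, -0.034, 0.0, 0.004, 0.004, -0.095, -0.034, 0.0, 0.004, 0.004, -0.095, -0.034, 0.0]
  newtons: 60

```text
clock: 14.15
tcp_pos: [0.4184, 0.2927, 0.0332]
orientation: [0.001, 0.749, 0.662, 0.002]
wrist_force: [1.9, -1.1, 4.2]
finger_gap: 0.0207
grip_force: 61.4
```

Emit:
move_arm:
  moves: [0, 0, 0, 0, 0, 0, 0, 0.03, 0, 0, 0, 0, 0.06, 0, 0, 0, 0, 0.1, 0, 0, 0, 0, 0.13, 0, 0, 0, 0, 0.13, 0, 0, 0, 0, 0.13, 0, 0]

```text
clock: 14.73
tcp_pos: [0.4175, 0.2928, 0.1631]
orientation: [0.0, 0.749, 0.662, 0.002]
wrist_force: [0.1, -0.3, -5.9]
finger_gap: 0.021
grip_force: 60.7
```

```bash
python3 - <<'E'
from tool import *
k=report(); c=shot('top')
print(env.get_state()['wrist_force'])
im=k['pixels'][:,:,::-1];a=cv2.resize(im[90:230,180:300],None,fx=3.3,fy=3.3,interpolation=cv2.INTER_CUBIC)
im=c['pixels'][:,:,::-1];b=cv2.resize(im[140:300,120:250],None,fx=2.9,fy=2.9,interpolation=cv2.INTER_CUBIC)
b=cv2.resize(b,(396,462));cv2.imwrite('pics/v6.png',np.hstack([a,b]))
E
```

```text
tcp [0.4175 0.2928 0.1631] fing -0.123 gap 0.020953498917122636 14.7333
green 37 [292. 158.] handle mid [0.67 0.28] len 0.084 ang 1.466
yellow 54 [282. 163.] handle mid [0.6324 0.2527] len 0.054 ang 1.482
red 52 [276. 163.] handle mid [0.6121 0.2574] len 0.06 ang 1.492
[-0.18182031 -0.66682018 -4.18372986]
```

View pics/v6.png

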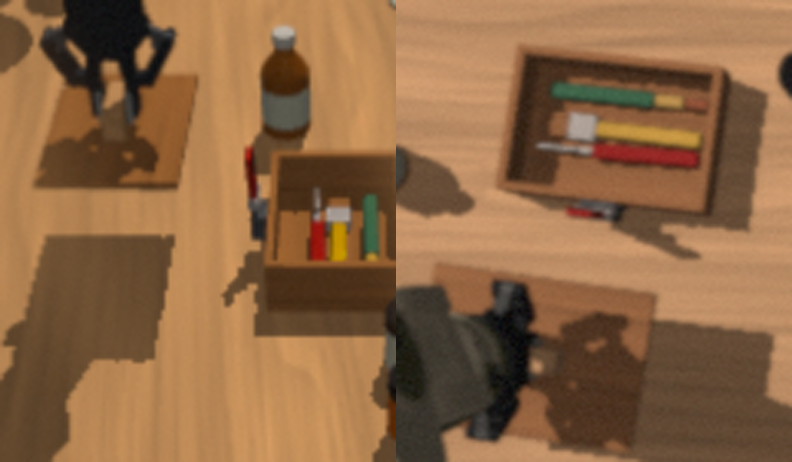

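The lid hangs level in the gripper (left crop: corners (65,75), (197,75), (178,187), (37,185)). In the right crop its corners (435,265), (656,293) and (632,455) are visible, so I can check its centre against the TCP.

```bash
python3 - <<'E'
from m import *
c=shot('top');k=shot('side');T=env.get_state()['tcp_pos']
y=-.123;X=np.array([np.cos(y),np.sin(y)]);Y=np.array([-np.sin(y),np.cos(y)])
for u,v in[(435,265),(656,293),(632,455)]:
    p=onplane(c,((u-396+.5)/3.046-.5+120,(v+.5)/2.8875-.5+140),T[2]-.015)[:2]-T[:2];print(p@X,p@Y)
for u,v in[(65,75),(197,75),(178,183),(37,182)]:
    p=onplane(k,((u+.5)/3.3-.5+180,(v+.5)/3.3-.5+90),T[2]-.015)[:2]-T[:2];print('s',p@X,p@Y)
E
```

```text
0.06907018870886769 0.09637006196609527
0.0722446576481872 -0.09193781955827474
-0.0693466945907991 -0.09469420450129995
s -0.06910580913378349 0.09513354635652432
s 0.07018361448249304 0.0971330169502716
s 0.07149742236377564 -0.08872273170180839
s -0.06453305090041464 -0.08996558629852668
```

Emit:
move_arm:
  moves: [0, 0, 0.035, 0, 0, 0.03, -0.006, 0.045, 0.01, 0, 0.06, -0.012, 0.045, 0.02, 0, 0.09, -0.018, 0.045, 0.031, 0, 0.12, -0.024, 0.045, 0.031, 0, 0.15, -0.03, 0.045, 0.031, 0, 0.18, -0.036, 0.045, 0.031, 0, 0.2125, -0.043, 0.045, 0.031, 0, 0.2125, -0.043, 0.045, 0.031, 0, 0.2125, -0.043, 0.045, 0.031, 0, 0.2125, -0.043, 0.045, 0.031, 0]

```text
clock: 15.85
tcp_pos: [0.628, 0.2488, 0.2039]
orientation: [-0.001, 0.739, 0.674, -0.002]
wrist_force: [-0.2, -0.5, -4.4]
finger_gap: 0.0207
grip_force: 61.2
```

```bash
python3 - <<'E'
from tool import *
k=report()
s=env.get_state();T=s['tcp_pos'];C=np.array([.6314,.2512]);y=-.092;X=np.array([np.cos(y),np.sin(y)]);Y=np.array([-np.sin(y),np.cos(y)])
print('tcp local',(T[:2]-C)@X,(T[:2]-C)@Y)
im=k['pixels'][:,:,::-1];a=cv2.resize(im[90:230,210:330],None,fx=4,fy=4,interpolation=cv2.INTER_CUBIC)
cv2.imwrite('pics/v7.png',a)
E
```

```text
tcp [0.628  0.2488 0.2039] fing -0.092 gap 0.02070182687164297 15.85
green 34 [292. 157.] handle mid [0.67 0.28] len 0.084 ang 1.466
yellow 47 [282. 163.] handle mid [0.6324 0.2527] len 0.054 ang 1.482
red 50 [276. 163.] handle mid [0.6121 0.2574] len 0.06 ang 1.492
tcp local -0.0034849077229289144 -0.0024104096146541037
```

View pics/v7.png

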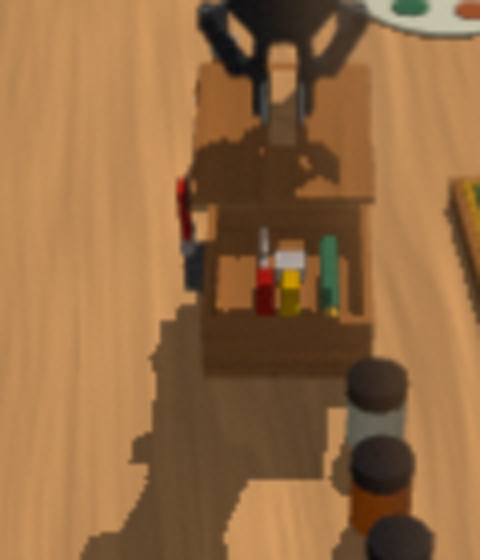

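The side crop shows the lid squared over the case at about (285,135), its left edge (195) clear of the clamp (183,210). I'm lowering it now.

Emit:
move_arm:
  moves: [0.0025, 0.0005, -0.03, 0, 0, 0.0025, 0.0005, -0.06, 0, 0, 0.0025, 0.0005, -0.09, 0, 0, 0.0025, 0.0005, -0.1, 0, 0, 0.0025, 0.0005, -0.105, 0, 0, 0.0025, 0.0005, -0.11, 0, 0, 0.0025, 0.0005, -0.115, 0, 0, 0.0025, 0.0005, -0.119, 0, 0, 0.0025, 0.0005, -0.121, 0, 0, 0.0025, 0.0005, -0.121, 0, 0]

```text
clock: 16.73
tcp_pos: [0.632, 0.2497, 0.086]
orientation: [0.0, 0.739, 0.674, 0.0]
wrist_force: [0.3, -0.7, -3.3]
finger_gap: 0.0208
grip_force: 61.1
```

```bash
python3 - <<'E'
from tool import *
s=env.get_state();print(s['tcp_pos'],s['wrist_force'],s['orientation'],s['ft_torque'])
k=shot('side');c=shot('top')
im=k['pixels'][:,:,::-1];a=cv2.resize(im[90:230,210:330],None,fx=3.3,fy=3.3,interpolation=cv2.INTER_CUBIC)
im=c['pixels'][:,:,::-1];b=cv2.resize(im[140:280,130:250],None,fx=3.3,fy=3.3,interpolation=cv2.INTER_CUBIC)
cv2.imwrite('pics/v8.png',np.hstack([a,b]))
E
```

```text
[0.63195228 0.24973166 0.0859991 ] [ 0.31372527 -0.67705835 -3.29780525] [2.26772514e-04 7.38863504e-01 6.73854968e-01 3.91560475e-04] [-0.01490316  0.00810094 -0.04436266]
```

View pics/v8.png

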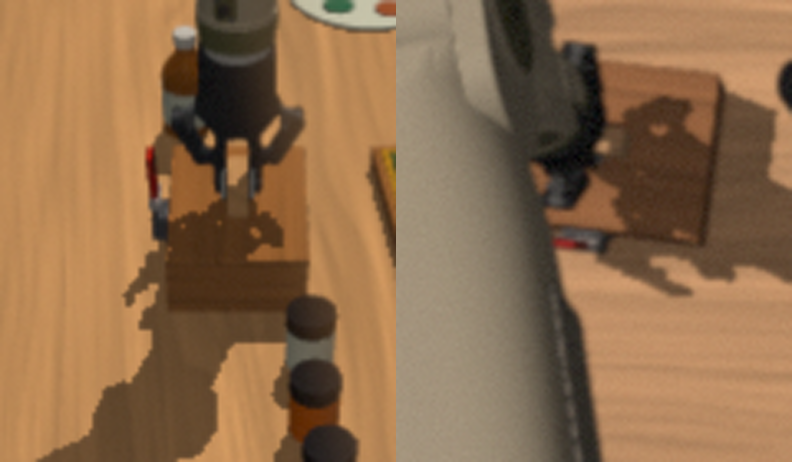

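The lid is over the rim and inside the case outline, but the wrist still carries its weight (−3.3 N). I'll go down a little more until it rests.

Emit:
move_arm:
  moves: [0, 0, -0.002, 0, 0, 0, 0, -0.004, 0, 0, 0, 0, -0.004, 0, 0]

```text
clock: 17.08
tcp_pos: [0.6324, 0.2498, 0.0832]
orientation: [0.001, 0.739, 0.674, 0.001]
wrist_force: [-1.3, -0.9, 3.5]
finger_gap: 0.0212
grip_force: 62.1
```

Emit:
move_arm:
  moves: [0, 0, 0.001, 0, 0.034, 0, 0, 0.001, 0, 0.034, 0, 0, 0.001, 0, 0.034, 0, 0, 0.001, 0, 0.034, 0, 0, 0.04, 0, 0.034, 0, 0, 0.08, 0, 0.034, 0, 0, 0.12, 0, 0.034, -0.04, 0.004, 0.12, 0, 0.0, -0.08, 0.008, 0.12, 0, 0.0, -0.122, 0.0125, 0.12, 0, 0.0, -0.122, 0.0125, 0.12, 0, 0.0, -0.122, 0.0125, 0.12, 0, 0.0]
  newtons: 40

```text
clock: 18.08
tcp_pos: [0.5067, 0.2622, 0.2015]
orientation: [-0.0, 0.738, 0.675, -0.001]
wrist_force: [0.2, 0.1, 1.2]
finger_gap: 0.0003
grip_force: 0.0
```

```bash
cat > lid.py <<'E'
from m import *
k=shot('side','s9.png');c=shot('top','t9.png');s=env.get_state();print(s['tcp_pos'],s['orientation'].round(3),s['finger_gap'])
C=np.array([.6314,.2512]);y=-.092;X=np.array([np.cos(y),np.sin(y),0]);Y=np.array([-np.sin(y),np.cos(y),0])
# red clamp
for n,cc in(('top',c),('side',k)):
    for h in((0,180,60),(172,120,60)):
        for a,ce,r in blobs(cc,h,(h[0]+8,255,255),(150,110,300,240),8)[:2]: print(n,'red',a,ce.round(1),np.array(cv2.boxPoints(r)).round(0).tolist())
def w(lx,ly,z): return np.r_[C,0]+lx*X+ly*Y+[0,0,z]
print('exp tip up',proj(k,w(-.084,0,.1275)).round(1),proj(c,w(-.084,0,.1275)).round(1),'tip down',proj(k,w(-.029,0,.0725)).round(1),proj(c,w(-.029,0,.0725)).round(1),'hinge',proj(k,w(-.084,0,.0725)).round(1))
# lid handle: light block
for n,cc in(('top',c),('side',k)):
    for a,ce,r in blobs(cc,(8,60,150),(22,150,255),(int(proj(cc,w(0,0,.1))[0,0])-20,int(proj(cc,w(0,0,.1))[0,1])-15,int(proj(cc,w(0,0,.1))[0,0])+20,int(proj(cc,w(0,0,.1))[0,1])+15),15)[:2]:
        p=onplane(cc,ce,.102)-np.r_[C,0];print(n,'handle',a,ce.round(1),'local',(p@X).round(4),(p@Y).round(4))
E
python3 lid.py
```

```text
[0.5105237  0.26243195 0.20212127] [0.001 0.739 0.674 0.001] -0.0003293641199866737
top red 8 [181.5 213.6] [[178.0, 213.0], [178.0, 213.0], [185.0, 214.0], [185.0, 215.0]]
side red 24 [255.3 140.8] [[254.0, 135.0], [256.0, 135.0], [256.0, 149.0], [254.0, 149.0]]
side red 73 [279.6 237. ] [[272.0, 234.0], [287.0, 234.0], [287.0, 239.0], [272.0, 239.0]]
exp tip up [[256. 136.]] [[181.3 212.6]] tip down [[273.  149.3]] [[188.6 194. ]] hinge [[256.7 149.3]]
top handle 248 [182.1 181. ] local 0.0008 0.0153
top handle 82 [179.  170.2] local 0.0288 0.0276
side handle 223 [286.5 130.6] local 0.0163 0.0663
side handle 59 [281.5 142.6] local -0.0003 -0.0019
```

The clamp is exactly where the model puts it (side tip at (255,135), predicted (256,136)), and the lid handle is seated at local (0,−2) mm. Now the clamp.

Emit:
move_arm:
  moves: [0, 0, -0.04, 0, 0, 0, 0, -0.08, 0, 0, 0, 0, -0.089, 0, 0, 0.018, -0.0015, -0.089, 0, 0, 0.036, -0.003, -0.089, 0, 0, 0.051, -0.005, -0.089, 0, 0, 0.061, -0.0055, -0.094, 0, 0, 0.069, -0.0065, -0.104, 0, 0, 0.073, -0.007, -0.114, 0, 0, 0.074, -0.007, -0.118, 0, 0, 0.074, -0.007, -0.118, 0, 0]

```text
clock: 19.1
tcp_pos: [0.5849, 0.255, 0.0842]
orientation: [0.001, 0.739, 0.674, 0.001]
wrist_force: [1.0, -1.5, 6.6]
finger_gap: 0.0002
grip_force: 3.1
```

Emit:
move_arm:
  moves: [0, 0, -0.002, 0, 0, 0, 0, -0.002, 0, 0, 0, 0, 0.03, 0, 0, 0, 0, 0.07, 0, 0, 0, 0, 0.11, 0, 0, -0.04, -0.04, 0.12, 0, 0, -0.08, -0.08, 0.12, 0, 0, -0.1, -0.12, 0.12, 0, 0, -0.1, -0.16, 0.12, 0, 0, -0.1, -0.2, 0.12, 0, 0, -0.1, -0.24, 0.12, 0, 0]

```text
clock: 20.02
tcp_pos: [0.4828, 0.0379, 0.2033]
orientation: [0.0, 0.738, 0.675, -0.0]
wrist_force: [1.2, -0.6, 0.4]
finger_gap: -0.0
grip_force: 0.0
```

```bash
python3 lid.py
```

```text
[0.48403707 0.03399619 0.20324311] [ 0.001  0.741  0.671 -0.001] -4.422292545027093e-06
top red 136 [185.9 202.3] [[181.0, 210.0], [183.0, 193.0], [191.0, 195.0], [189.0, 211.0]]
side red 71 [265.6 149. ] [[259.0, 151.0], [259.0, 147.0], [273.0, 147.0], [273.0, 151.0]]
side red 72 [279.5 236.9] [[272.0, 239.0], [272.0, 234.0], [287.0, 234.0], [287.0, 239.0]]
exp tip up [[256. 136.]] [[181.3 212.6]] tip down [[273.  149.3]] [[188.6 194. ]] hinge [[256.7 149.3]]
top handle 162 [186.5 180.9] local 0.0024 0.0036
side handle 223 [286.5 130.6] local 0.0164 0.0663
side handle 60 [281.6 142.7] local -0.0002 -0.0024
```

The clamp is down: in the side view its bar spans x 259–273 at rows 147–151, and the predicted down tip is (273,149). Next is the drawer handle.

```bash
cat > drw.py <<'E'
from m import *
def handle(show=False):
    c=shot('top');k=shot('side')
    for n,cc,box in(('top',c,(345,195,445,275)),('side',k,(180,250,330,350))):
        for a,ce,r in blobs(cc,(18,110,100),(30,255,255),box,20)[:3]:
            bp=cv2.boxPoints(r); e=bp if np.linalg.norm(bp[0]-bp[1])<np.linalg.norm(bp[1]-bp[2]) else np.roll(bp,1,0)
            p=onplane(cc,(e[0]+e[1])/2,.08);q=onplane(cc,(e[2]+e[3])/2,.08)
            print(n,a,ce.round(1),bp.round(0).tolist(),'mid',((p+q)/2).round(4),'len',np.linalg.norm(p-q).round(4))
    print(env.get_state()['tcp_pos'],proj(c,[.561,-.309,.077]),proj(k,[.561,-.309,.077]))
    return c,k
if __name__=='__main__': handle()
E
python3 drw.py
```

```text
top 49 [411.7 211.6] [[403.0, 203.0], [416.0, 203.0], [416.0, 216.0], [403.0, 216.0]] mid [ 0.5729 -0.3427  0.08  ] len 0.0352
top 37 [379.2 206.8] [[376.0, 213.0], [378.0, 200.0], [382.0, 200.0], [380.0, 213.0]] mid [ 0.5795 -0.2598  0.08  ] len 0.0358
top 28 [395.  213.5] [[389.0, 214.0], [389.0, 212.0], [401.0, 213.0], [401.0, 215.0]] mid [ 0.5616 -0.3036  0.08  ] len 0.0329
side 239 [274.9 291. ] [[270.0, 311.0], [271.0, 270.0], [287.0, 270.0], [286.0, 311.0]] mid [ 0.5737 -0.3143  0.08  ] len 0.121
[0.48436116 0.03783799 0.20316602] [[396.77972837 213.73191085]] [[273.14790978 289.23257815]]
```

Emit:
move_arm:
  moves: [0.04, -0.2, 0, 0.02, 0.03, 0.076, -0.342, 0.0, 0.02, 0.03, 0.076, -0.342, 0, 0.02, 0.03, 0.076, -0.342, 0, 0.02, 0.03, 0.076, -0.342, 0, 0.02, 0.03, 0.076, -0.342, 0, 0.02, 0.03, 0.076, -0.342, 0, 0.02, 0.03, 0.076, -0.342, 0, 0.02, 0.03, 0.076, -0.342, 0, 0.02, 0.03, 0.076, -0.342, 0, 0.02, 0.03, 0.076, -0.342, 0, 0.02, 0.03, 0.076, -0.342, 0, 0.02, 0.03]

```text
clock: 21.22
tcp_pos: [0.5611, -0.3009, 0.2028]
orientation: [-0.001, 0.731, 0.682, 0.0]
wrist_force: [0.4, 0.9, 0.1]
finger_gap: 0.0301
grip_force: 0.0
```

Emit:
move_arm:
  moves: [0, -0.005, -0.04, 0, 0.03, 0, -0.005, -0.08, 0, 0.03, 0, -0.005, -0.11, 0, 0.03, 0, -0.005, -0.127, 0, 0.03, 0, -0.005, -0.127, 0, 0.03, 0, -0.005, -0.127, 0, 0, 0, -0.005, -0.127, 0, 0, 0, -0.005, -0.127, 0, 0, 0, -0.005, -0.127, 0, 0, 0, -0.005, -0.127, 0, 0]

```text
clock: 22.05
tcp_pos: [0.5615, -0.3068, 0.0779]
orientation: [0.0, 0.732, 0.682, 0.001]
wrist_force: [0.3, 5.4, -0.8]
finger_gap: 0.0088
grip_force: 39.7
```

Emit:
move_arm:
  moves: [-0.02, 0.0014, 0, 0, 0, -0.04, 0.0027, 0, 0, 0, -0.06, 0.004, 0, 0, 0, -0.08, 0.0055, 0, 0, 0, -0.1, 0.007, 0, 0, 0, -0.115, 0.008, 0, 0, 0, -0.128, 0.0088, 0, 0, 0, -0.128, 0.0088, 0, 0, 0, -0.128, 0.0088, 0, 0, 0]

```text
clock: 22.8
tcp_pos: [0.4318, -0.2976, 0.0778]
orientation: [-0.001, 0.732, 0.681, 0.001]
wrist_force: [-0.4, 7.4, 1.2]
finger_gap: 0.0089
grip_force: 41.4
```

Emit:
move_arm:
  moves: [0, 0, 0, 0, 0.03, 0, 0, 0, 0, 0.03, 0, 0, 0, 0, 0.03, 0, 0, 0.04, 0, 0.03, 0, 0, 0.08, 0, 0.05, 0, 0, 0.12, 0, 0.075, 0.0, 0.04, 0.12, 0, 0.075, 0.0, 0.08, 0.12, 0, 0.075, 0, 0.12, 0.12, 0, 0.075, 0, 0.16, 0.12, 0, 0.075, 0, 0.16, 0.12, 0, 0.075]

```text
clock: 23.72
tcp_pos: [0.4319, -0.1339, 0.1973]
orientation: [-0.0, 0.73, 0.683, 0.001]
wrist_force: [-0.6, 0.5, -0.2]
finger_gap: 0.0749
grip_force: 0.0
```

```bash
python3 - <<'E'
from drw import *
c,k=handle()
for n,cc,box in(('top',c,(240,150,330,190)),('side',k,(285,170,330,250))):
    for a,ce,r in blobs(cc,(0,0,0),(180,255,60),box,30)[:4]: print(n,a,ce.round(1),np.round(r[0],1),np.round(r[1],1),onplane(cc,r[0],.068).round(4))
a=cv2.resize(c['pixels'][95:255,340:460,::-1],None,fx=3.5,fy=3.5,interpolation=cv2.INTER_CUBIC)
b=cv2.resize(k['pixels'][165:345,220:360,::-1],(436,560),interpolation=cv2.INTER_CUBIC)[:,:375]
cv2.imwrite('pics/v10.png',np.hstack([a,b]))
E
```

```text
top 37 [409.5 259.8] [[403.0, 263.0], [411.0, 252.0], [418.0, 257.0], [409.0, 268.0]] mid [ 0.439  -0.3445  0.08  ] len 0.0381
side 243 [222.4 293.5] [[216.0, 311.0], [219.0, 271.0], [234.0, 272.0], [232.0, 312.0]] mid [ 0.4434 -0.3053  0.08  ] len 0.1184
[ 0.43338807 -0.13845253  0.19747749] [[396.77972837 213.73191085]] [[273.14790978 289.23257815]]
top 244 [315.3 169.8] [315.5 170. ] [18. 15.] [ 0.6764 -0.089   0.068 ]
top 220 [285.4 169.3] [285.5 169.5] [17. 15.] [ 0.676  -0.0072  0.068 ]
top 219 [254.3 166.1] [254.5 166. ] [16. 15.] [0.6839 0.0776 0.068 ]
side 226 [307.4 229. ] [308.7 230.8] [23.9 14.9] [ 0.6746 -0.1167  0.068 ]
side 144 [303.3 206.5] [302.8 206.8] [14.6 11.4] [ 0.6695 -0.0214  0.068 ]
side 84 [300.7 186.8] [300.4 187. ] [12.9  7.9] [0.6726 0.0645 0.068 ]
```

View pics/v10.png

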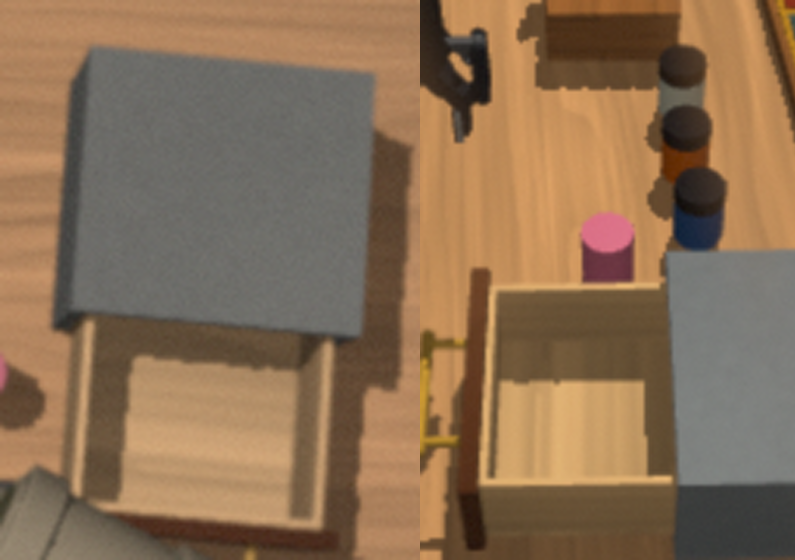

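The drawer is well open: in the left crop its inner front edge runs (85,497)–(318,522) and the cabinet's front edge (95,318)–(360,335). Jars and pink pot are undisturbed.

```bash
python3 - <<'E'
from m import *
c=shot('top');k=shot('side')
y=-.068;X=np.array([np.cos(y),np.sin(y)]);Y=np.array([-np.sin(y),np.cos(y)]);H=np.array([.4318,-.3005])
def L(n,u,v,z):
    p=onplane(c,((u+.5)/3.5-.5+340,(v+.5)/3.5-.5+95),z)[:2];print('top',n,p.round(4),((p-H)@X).round(4),((p-H)@Y).round(4))
def S(n,u,v,z):
    s=436/140; t=560/180
    p=onplane(k,((u-420+.5)/s-.5+220,(v+.5)/t-.5+165),z)[:2];print('side',n,p.round(4),((p-H)@X).round(4),((p-H)@Y).round(4))
L('innerFL',90,497,.093);L('innerFR',315,522,.093);L('cabFL',95,318,.115);L('cabFR',360,335,.115)
S('innerFfar',498,290,.093);S('innerFnear',484,482,.093);S('cabfar',668,253,.115);S('cabnear',677,485,.115)
E
```

```text
top innerFL [ 0.4974 -0.2222] 0.0601 0.0826
top innerFR [ 0.4819 -0.393 ] 0.0563 -0.0889
top cabFL [ 0.6305 -0.2217] 0.1929 0.0921
top cabFR [ 0.6221 -0.4218] 0.1981 -0.1081
side innerFfar [ 0.4948 -0.217 ] 0.0572 0.0876
side innerFnear [ 0.4786 -0.3977] 0.0533 -0.0938
side cabfar [ 0.6364 -0.2083] 0.1979 0.1059
side cabnear [ 0.6181 -0.4255] 0.1943 -0.112
```

Emit:
move_arm:
  moves: [0.2435, 0.0486, 0, 0, 0.08, 0.2435, 0.0486, 0, 0, 0.08, 0.2435, 0.0486, 0, 0, 0.08, 0.2435, 0.0486, 0, 0, 0.08, 0.2435, 0.0486, 0, 0, 0.08, 0.2435, 0.0486, 0, 0, 0.08, 0.2435, 0.0486, 0, 0, 0.08, 0.2435, 0.0486, 0, 0, 0.08, 0.2435, 0.0486, -0.04, 0, 0.08, 0.2435, 0.0486, -0.07, 0, 0.08, 0.2435, 0.0486, -0.07, 0, 0.08]

```text
clock: 24.83
tcp_pos: [0.6711, -0.0915, 0.1199]
orientation: [-0.005, 0.733, 0.68, -0.003]
wrist_force: [-1.2, -0.1, 0.1]
finger_gap: 0.08
grip_force: 0.0
```

```bash
python3 -c "
from workcell import env
s=env.get_state();print(s['tcp_pos'],s['orientation'])"
```

```text
[ 0.67112424 -0.09150626  0.11988538] [-0.00459763  0.73291984  0.680292   -0.00318679]
```

Emit:
move_arm:
  moves: [0, 0, 0, 0, 0.08, 0, 0, -0.04, 0, 0.08, 0, 0, -0.08, 0, 0.08, 0, 0, -0.094, 0, 0.08, 0, 0, -0.094, 0, 0.08, 0, 0, -0.094, 0, 0.03, 0, 0, -0.094, 0, 0.03, 0, 0, -0.094, 0, 0.03, 0, 0, -0.094, 0, 0.03, 0, 0, -0.094, 0, 0.03]

```text
clock: 25.67
tcp_pos: [0.6789, -0.0916, 0.0366]
orientation: [0.003, 0.732, 0.681, 0.002]
wrist_force: [0.1, -0.2, 7.0]
finger_gap: 0.0471
grip_force: 40.5
```

Emit:
move_arm:
  moves: [0, 0, 0.04, 0, 0.03, 0, 0, 0.08, 0, 0.03, 0, 0, 0.12, 0, 0.03, 0, 0, 0.155, 0, 0.03, -0.016, -0.035, 0.155, 0, 0.03, -0.031, -0.07, 0.155, 0, 0.03, -0.047, -0.105, 0.155, 0, 0.03, -0.062, -0.14, 0.155, 0, 0.03, -0.078, -0.175, 0.155, 0, 0.03, -0.094, -0.21, 0.155, 0, 0.03, -0.11, -0.245, 0.155, 0, 0.03, -0.1245, -0.2788, 0.155, 0, 0.03]

```text
clock: 26.67
tcp_pos: [0.5507, -0.3714, 0.1891]
orientation: [0.001, 0.732, 0.681, 0.0]
wrist_force: [0.2, 0.3, -1.3]
finger_gap: 0.0472
grip_force: 42.3
```

Emit:
move_arm:
  moves: [0, 0, 0, 0, 0.03, 0, 0, -0.03, 0, 0.03, 0, 0, -0.06, 0, 0.03, 0, 0, -0.06, 0, 0.03, 0, 0, -0.06, 0, 0.03]

```text
clock: 27.08
tcp_pos: [0.5506, -0.3684, 0.1267]
orientation: [-0.002, 0.732, 0.681, -0.0]
wrist_force: [-0.4, -0.8, -1.2]
finger_gap: 0.0474
grip_force: 42.2
```

```bash
python3 -c "
from h import *
s=env.get_state();print(s['tcp_pos'],s['wrist_force'])
p=s['tcp_pos'][:2];y=-.068;X=np.array([np.cos(y),np.sin(y)]);Y=np.array([-np.sin(y),np.cos(y)]);H=np.array([.4318,-.3005]);print((p-H)@X,(p-H)@Y)"
```

```text
[ 0.55056048 -0.36842231  0.12671925] [-0.39710611 -0.76251634 -1.20431748]
0.12310117134057688 -0.05969584513036106
```

Emit:
move_arm:
  moves: [0, 0, -0.03, 0, 0.03, 0, 0, -0.055, 0, 0.03, 0, 0, -0.065, 0, 0.03, 0, 0, -0.069, 0, 0.03, 0, 0, -0.07, 0, 0.03, 0, 0, -0.07, 0, 0.03]

```text
clock: 27.58
tcp_pos: [0.5528, -0.3702, 0.0595]
orientation: [0.001, 0.732, 0.681, 0.0]
wrist_force: [-0.6, 0.7, -1.1]
finger_gap: 0.0472
grip_force: 42.6
```

Emit:
move_arm:
  moves: [0, 0, -0.0015, 0, 0.03, 0, 0, -0.0015, 0, 0.062, 0, 0, -0.0015, 0, 0.062, 0, 0, -0.0015, 0, 0.062, 0, 0, -0.0015, 0, 0.062, 0, 0, 0.03, 0, 0.062, 0, 0, 0.07, 0, 0.062, 0, 0, 0.11, 0, 0.07, 0, 0, 0.131, 0, 0.08, 0, 0, 0.131, 0, 0.08]

```text
clock: 28.42
tcp_pos: [0.5541, -0.3716, 0.1956]
orientation: [0.005, 0.732, 0.681, 0.001]
wrist_force: [1.2, 0.1, 0.8]
finger_gap: 0.08
grip_force: 0.0
```

Emit:
move_arm:
  moves: [0.024, 0.07, 0, 0, 0.08, 0.048, 0.14, 0, 0, 0.08, 0.072, 0.21, 0, 0, 0.08, 0.096, 0.28, 0, 0, 0.08, 0.124, 0.361, 0, 0, 0.08, 0.124, 0.361, 0, 0, 0.08, 0.124, 0.361, 0, 0, 0.08, 0.124, 0.361, 0, 0, 0.08, 0.124, 0.361, 0, 0, 0.08, 0.124, 0.361, 0, 0, 0.08, 0.124, 0.361, 0, 0, 0.08, 0.124, 0.361, -0.04, 0, 0.08]

```text
clock: 29.42
tcp_pos: [0.6804, -0.0088, 0.1559]
orientation: [0.006, 0.732, 0.682, 0.004]
wrist_force: [2.2, -0.5, 1.6]
finger_gap: 0.0799
grip_force: 0.0
```

```bash
python3 - <<'E'
from m import *
c=shot('top');k=shot('side');s=env.get_state();print(s['tcp_pos'])
y=-.068;X=np.array([np.cos(y),np.sin(y)]);Y=np.array([-np.sin(y),np.cos(y)]);H=np.array([.4318,-.3005])
for a,ce,r in blobs(c,(0,0,0),(180,255,60),(355,180,440,250),60)[:4]:
    p=onplane(c,ce,.09)[:2];print('top',a,ce.round(1),np.round(r[1]),(p-H)@X,(p-H)@Y)
print('exp',proj(k,[.5515,-.368,.09]).round(0))
for a,ce,r in blobs(k,(0,0,0),(180,255,60),(230,240,310,330),40)[:4]:print('side',a,ce.round(1),np.round(r[1]))
E
```

```text
[ 0.67145203 -0.00917959  0.14236888]
top 306 [417.  217.3] [22. 16.] 0.12361003436392298 -0.05141855291531746
top 232 [393.1 245.5] [46.  5.] 0.04354499556457333 0.006960309695186531
exp [[271. 307.]]
side 300 [271.6 309.4] [16. 19.]
side 66 [237.  292.2] [16.  4.]
```

Emit:
move_arm:
  moves: [0, 0, 0, 0, 0.08, 0, 0.001, -0.04, 0, 0.08, 0, 0.001, -0.08, 0, 0.08, 0, 0.001, -0.105, 0, 0.08, 0, 0.001, -0.114, 0, 0.08, 0, 0.001, -0.114, 0, 0.03, 0, 0.001, -0.114, 0, 0.03, 0, 0.001, -0.114, 0, 0.03, 0, 0.001, -0.114, 0, 0.03, 0, 0.001, -0.114, 0, 0.03]

```text
clock: 30.35
tcp_pos: [0.6781, -0.0081, 0.0378]
orientation: [0.002, 0.732, 0.681, 0.002]
wrist_force: [0.3, -2.0, 7.1]
finger_gap: 0.0467
grip_force: 42.0
```

Emit:
move_arm:
  moves: [0, 0, 0.04, 0, 0.03, 0, 0, 0.08, 0, 0.03, 0, 0, 0.12, 0, 0.03, 0, 0, 0.15, 0, 0.03, -0.015, -0.0375, 0.15, 0, 0.03, -0.03, -0.075, 0.15, 0, 0.03, -0.045, -0.1125, 0.15, 0, 0.03, -0.06, -0.15, 0.15, 0, 0.03, -0.076, -0.188, 0.15, 0, 0.03, -0.091, -0.225, 0.15, 0, 0.03, -0.106, -0.263, 0.15, 0, 0.03, -0.1215, -0.3005, 0.15, 0, 0.03]

```text
clock: 31.35
tcp_pos: [0.5533, -0.3095, 0.1854]
orientation: [0.001, 0.732, 0.681, 0.0]
wrist_force: [0.3, -0.5, -2.3]
finger_gap: 0.047
grip_force: 42.2
```

Emit:
move_arm:
  moves: [0, 0, 0, 0, 0.03, 0, 0, -0.03, 0, 0.03, 0, 0, -0.06, 0, 0.03, 0, 0, -0.06, 0, 0.03, 0, 0, -0.06, 0, 0.03]

```text
clock: 31.77
tcp_pos: [0.5528, -0.3068, 0.1234]
orientation: [-0.002, 0.732, 0.681, -0.0]
wrist_force: [1.0, 0.1, -1.3]
finger_gap: 0.0474
grip_force: 42.2
```

Emit:
move_arm:
  moves: [0, 0, -0.03, 0, 0.03, 0, 0, -0.052, 0, 0.03, 0, 0, -0.06, 0, 0.03, 0, 0, -0.063, 0, 0.03, 0, 0, -0.065, 0, 0.03, 0, 0, -0.065, 0, 0.03]

```text
clock: 32.27
tcp_pos: [0.5552, -0.3085, 0.0611]
orientation: [0.001, 0.732, 0.681, 0.0]
wrist_force: [0.2, -0.6, -2.1]
finger_gap: 0.0469
grip_force: 42.2
```

Emit:
move_arm:
  moves: [0, 0, -0.0015, 0, 0.03, 0, 0, -0.0015, 0, 0.062, 0, 0, -0.0015, 0, 0.062, 0, 0, -0.0015, 0, 0.062, 0, 0, -0.0015, 0, 0.062, 0, 0, 0.03, 0, 0.062, 0, 0, 0.07, 0, 0.062, 0, 0, 0.11, 0, 0.07, 0, 0, 0.13, 0, 0.08, 0, 0, 0.13, 0, 0.08]

```text
clock: 33.1
tcp_pos: [0.5568, -0.3099, 0.1964]
orientation: [0.005, 0.732, 0.681, 0.001]
wrist_force: [0.4, -0.5, 0.2]
finger_gap: 0.0802
grip_force: 0.0
```

Emit:
move_arm:
  moves: [0.012, 0.035, 0, 0, 0.08, 0.024, 0.07, 0, 0, 0.08, 0.048, 0.14, 0, 0, 0.08, 0.072, 0.21, 0, 0, 0.08, 0.096, 0.28, 0, 0, 0.08, 0.128, 0.386, 0, 0, 0.08, 0.128, 0.386, 0, 0, 0.08, 0.128, 0.386, 0, 0, 0.08, 0.128, 0.386, 0, 0, 0.08, 0.128, 0.386, 0, 0, 0.08, 0.128, 0.386, 0, 0, 0.08, 0.128, 0.386, 0, 0, 0.08]

```text
clock: 34.1
tcp_pos: [0.6821, 0.0808, 0.1883]
orientation: [-0.0, 0.731, 0.683, -0.0]
wrist_force: [-0.4, -0.2, -0.3]
finger_gap: 0.08
grip_force: 0.0
```

Emit:
move_arm:
  moves: [0, 0, -0.03, 0, 0.08, 0, 0, -0.03, 0, 0.08, 0, 0, -0.03, 0, 0.08]

```text
clock: 34.35
tcp_pos: [0.6802, 0.0766, 0.1574]
orientation: [-0.002, 0.733, 0.681, -0.002]
wrist_force: [0.6, -0.1, -0.0]
finger_gap: 0.0798
grip_force: 0.0
```

```bash
cat > jars.py <<'E'
from m import *
c=shot('top');k=shot('side');s=env.get_state();print(s['tcp_pos'])
y=-.068;X=np.array([np.cos(y),np.sin(y)]);Y=np.array([-np.sin(y),np.cos(y)]);H=np.array([.4318,-.3005])
for a,ce,r in blobs(c,(0,0,0),(180,255,50),(355,180,440,250),60)[:5]:
    p=onplane(c,ce,.09)[:2];print('top',a,ce.round(1),np.round(r[1]),(p-H)@X,(p-H)@Y)
for q in([.5515,-.368,.09],[.5556,-.308,.09],[.56,-.251,.09]):print('exp',proj(k,q).round(0),proj(c,q).round(0))
for a,ce,r in blobs(k,(0,0,0),(180,255,50),(230,240,310,330),40)[:5]:print('side',a,ce.round(1),np.round(r[1]))
print('white?',[(a,ce.round(1),onplane(c,r[0],.068)) for a,ce,r in blobs(c,(0,0,0),(180,255,60),(235,150,270,190),60)])
E
python3 jars.py
```

```text
[0.68205154 0.07668619 0.16011338]
top 523 [407.5 216.6] [40. 16.] 0.12329822778376867 -0.025890431792706094
top 126 [369.3 243.3] [30.  5.] 0.043631403321029966 0.07025493723361005
exp [[271. 307.]] [[420. 217.]]
exp [[271. 286.]] [[397. 215.]]
exp [[271. 267.]] [[376. 213.]]
side 280 [270.8 288.7] [17. 18.]
side 264 [271.6 309.2] [16. 17.]
white? [(np.int32(164), array([258.1, 161.8]), array([0.6937841 , 0.06836904, 0.068     ]))]
```

Emit:
move_arm:
  moves: [0, 0, -0.04, 0, 0.08, 0, 0.0, -0.08, 0, 0.08, 0, 0.0, -0.115, 0, 0.08, 0, 0.0, -0.123, 0, 0.08, 0, 0.0, -0.123, 0, 0.08, 0, 0.0, -0.123, 0, 0.03, 0, 0.0, -0.123, 0, 0.03, 0, 0.0, -0.123, 0, 0.03, 0, 0.0, -0.123, 0, 0.03, 0, 0.0, -0.123, 0, 0.03]

```text
clock: 35.28
tcp_pos: [0.6847, 0.0779, 0.0403]
orientation: [0.002, 0.732, 0.681, 0.002]
wrist_force: [0.5, -0.8, 7.7]
finger_gap: 0.0473
grip_force: 40.6
```

Emit:
move_arm:
  moves: [0, 0, 0.04, 0, 0.03, 0, 0, 0.08, 0, 0.03, 0, 0, 0.12, 0, 0.03, 0, 0, 0.15, 0, 0.03, -0.015, -0.04, 0.15, 0, 0.03, -0.03, -0.08, 0.15, 0, 0.03, -0.045, -0.12, 0.15, 0, 0.03, -0.06, -0.16, 0.15, 0, 0.03, -0.075, -0.2, 0.15, 0, 0.03, -0.09, -0.24, 0.15, 0, 0.03, -0.105, -0.28, 0.15, 0, 0.03, -0.12, -0.32, 0.15, 0, 0.03]

```text
clock: 36.28
tcp_pos: [0.5643, -0.2358, 0.1878]
orientation: [0.001, 0.732, 0.681, 0.0]
wrist_force: [0.5, -1.2, -2.2]
finger_gap: 0.0473
grip_force: 42.6
```

Emit:
move_arm:
  moves: [-0.004, -0.01, 0, 0, 0.03, -0.004, -0.01, -0.03, 0, 0.03, -0.004, -0.01, -0.06, 0, 0.03, -0.004, -0.01, -0.06, 0, 0.03, -0.004, -0.01, -0.06, 0, 0.03]

```text
clock: 36.7
tcp_pos: [0.5594, -0.2448, 0.1251]
orientation: [-0.001, 0.732, 0.681, -0.002]
wrist_force: [-1.0, -3.7, -4.3]
finger_gap: 0.047
grip_force: 42.2
```

Emit:
move_arm:
  moves: [0, 0, 0.025, 0, 0.03, 0, 0, 0.025, 0, 0.03, 0, 0, 0.025, 0, 0.03]

```text
clock: 36.95
tcp_pos: [0.5627, -0.2443, 0.1538]
orientation: [0.002, 0.732, 0.681, 0.001]
wrist_force: [0.0, -0.8, -2.3]
finger_gap: 0.0466
grip_force: 43.0
```

```bash
python3 - <<'E'
from m import *
s=env.get_state();print(s['tcp_pos'],s['wrist_force'],s['joint_pos'],s['ft_torque'])
c=shot('top');k=shot('side')
a=cv2.resize(c['pixels'][160:260,345:445,::-1],(398,398),interpolation=cv2.INTER_CUBIC)
b=cv2.resize(k['pixels'][210:330,215:335,::-1],(398,398),interpolation=cv2.INTER_CUBIC)
cv2.imwrite('pics/v11.png',np.hstack([a,b]))
E
```

```text
[ 0.56269059 -0.24433696  0.15382628] [ 0.02733678 -0.76213801 -2.31740307] [-5.40716167e-01  4.18905174e-01 -1.15395013e-02  1.13587078e+00
  5.65145646e-04  1.10142701e+00] [ 0.00217773 -0.01543944  0.04315839]
```

View pics/v11.png

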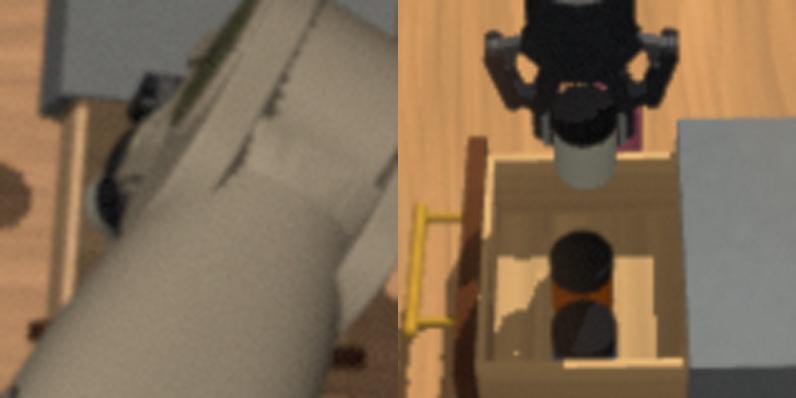

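The white jar is held upright over the left part of the drawer, and ochre and blue stand inside (right crop (582,262), (583,325)). The jar was about 7 mm too far left, so I'll correct that and lower it.

Emit:
move_arm:
  moves: [-0.003, -0.0075, 0, 0, 0.03, -0.003, -0.0075, 0, 0, 0.03, -0.003, -0.0075, -0.03, 0, 0.03, -0.003, -0.0075, -0.05, 0, 0.03, -0.003, -0.0075, -0.05, 0, 0.03]

```text
clock: 37.47
tcp_pos: [0.555, -0.25, 0.0966]
orientation: [-0.004, 0.732, 0.681, -0.001]
wrist_force: [-1.0, 0.8, -2.9]
finger_gap: 0.0471
grip_force: 43.1
```

Emit:
move_arm:
  moves: [0.001, -0.001, -0.01, 0, 0.03, 0.001, -0.001, -0.025, 0, 0.03, 0.001, -0.001, -0.033, 0, 0.03, 0.001, -0.001, -0.037, 0, 0.03, 0.001, -0.001, -0.037, 0, 0.03]

```text
clock: 37.88
tcp_pos: [0.5588, -0.2525, 0.0639]
orientation: [-0.001, 0.732, 0.681, -0.0]
wrist_force: [-0.2, 0.2, -1.5]
finger_gap: 0.0473
grip_force: 43.1
```

Emit:
move_arm:
  moves: [0, 0, -0.0015, 0, 0.03, 0, 0, -0.0015, 0, 0.062, 0, 0, -0.0015, 0, 0.062, 0, 0, -0.0015, 0, 0.062, 0, 0, -0.0015, 0, 0.062, 0, 0, 0.03, 0, 0.062, 0, 0, 0.07, 0, 0.062, 0, 0, 0.11, 0, 0.062, 0, 0, 0.14, 0, 0.062, 0, 0, 0.14, 0, 0.03]

```text
clock: 38.72
tcp_pos: [0.5623, -0.2545, 0.2129]
orientation: [0.006, 0.732, 0.681, 0.002]
wrist_force: [-0.1, -1.0, 0.2]
finger_gap: 0.0511
grip_force: 0.0
```

Emit:
move_arm:
  moves: [-0.028, -0.008, 0, 0.12, 0, -0.056, -0.016, 0, 0.24, 0, -0.084, -0.024, 0, 0.36, 0, -0.112, -0.032, 0, 0.48, 0, -0.14, -0.04, 0, 0.6, 0, -0.176, -0.047, 0, 0.72, 0, -0.176, -0.047, 0, 0.84, 0, -0.176, -0.047, 0, 0.96, 0, -0.176, -0.047, 0, 1.08, 0, -0.176, -0.047, 0, 1.2, 0, -0.176, -0.047, 0, 1.32, 0, -0.176, -0.047, 0, 1.44, 0]

```text
clock: 39.72
tcp_pos: [0.3831, -0.2997, 0.2047]
orientation: [0.0, 0.098, 0.995, -0.0]
wrist_force: [0.6, -0.1, 0.2]
finger_gap: 0.0001
grip_force: 0.0
```

```bash
python3 jars.py; python3 drw.py; python3 -c "
from h import *
q=env.get_state()['orientation'];print(2*np.arctan2(q[2],q[1])-np.pi/2)"
```

```text
[ 0.38312496 -0.29964969  0.20465467]
top 525 [407.7 217.3] [40. 16.] 0.121283207957725 -0.026600632208251238
top 236 [375.2 213.4] [16. 16.] 0.12396726366422527 0.06063846950876708
exp [[271. 307.]] [[420. 217.]]
exp [[271. 286.]] [[397. 215.]]
exp [[271. 267.]] [[376. 213.]]
side 532 [270.4 279.6] [35. 17.]
side 253 [270.7 309.3] [15. 17.]
white? []
top 81 [399.6 260.9] [[379.0, 255.0], [412.0, 252.0], [413.0, 264.0], [381.0, 267.0]] mid [ 0.4391 -0.3071  0.08  ] len 0.0875
top 33 [375.9 255.7] [[373.0, 248.0], [378.0, 248.0], [378.0, 261.0], [373.0, 261.0]] mid [ 0.451  -0.2516  0.08  ] len 0.0344
side 247 [221.9 292. ] [[216.0, 311.0], [220.0, 271.0], [234.0, 272.0], [230.0, 312.0]] mid [ 0.4429 -0.3059  0.08  ] len 0.1183
[ 0.38315541 -0.29961531  0.20458871] [[396.77972837 213.73191085]] [[273.14790978 289.23257815]]
1.3646308419868496
```

All three jars stand in the drawer: top caps at (417,217), (397,216) and (375,213), local y −55, 0 and +60 mm. Next I push the drawer shut with closed fingers against the handle bar.

Emit:
move_arm:
  moves: [0, 0, -0.04, 0.1, 0, 0, 0, -0.08, 0.138, 0, 0, 0, -0.12, 0.138, 0, 0, 0, -0.131, 0.138, 0, 0.015, -0.001, -0.131, 0.138, 0, 0.025, -0.002, -0.131, 0.138, 0, 0.03, -0.002, -0.131, 0.138, 0, 0.035, -0.0025, -0.131, 0.138, 0, 0.042, -0.003, -0.131, 0.138, 0, 0.05, -0.0035, -0.131, 0.138, 0, 0.06, -0.004, -0.131, 0.138, 0, 0.07, -0.005, -0.131, 0.138, 0]

```text
clock: 40.92
tcp_pos: [0.4542, -0.3048, 0.074]
orientation: [0.0, 0.033, 0.999, -0.0]
wrist_force: [-1.3, 0.4, 0.1]
finger_gap: 0.0001
grip_force: 0.7
```

Emit:
move_arm:
  moves: [0.01, -0.0007, 0, 0, 0, 0.02, -0.0014, 0, 0, 0, 0.03, -0.002, 0, 0, 0, 0.04, -0.0027, 0, 0, 0, 0.05, -0.0034, 0, 0, 0, 0.06, -0.004, 0, 0, 0, 0.07, -0.0048, 0, 0, 0, 0.08, -0.0055, 0, 0, 0, 0.088, -0.006, 0, 0, 0, 0.094, -0.0064, 0, 0, 0, 0.098, -0.0067, 0, 0, 0, 0.098, -0.0067, 0, 0, 0]

```text
clock: 41.92
tcp_pos: [0.5521, -0.3112, 0.0733]
orientation: [0.0, 0.032, 0.999, 0.0]
wrist_force: [0.5, -0.4, 0.4]
finger_gap: 0.0004
grip_force: 0.0
```

Emit:
move_arm:
  moves: [0.003, -0.0002, 0, 0, 0, 0.005, -0.0003, 0, 0, 0, 0.007, -0.0004, 0, 0, 0, 0.008, -0.0005, 0, 0, 0, 0.008, -0.0005, 0, 0, 0]

```text
clock: 42.33
tcp_pos: [0.5592, -0.3117, 0.0735]
orientation: [0.0, 0.032, 0.999, 0.0]
wrist_force: [-0.2, 0.2, 0.3]
finger_gap: -0.0001
grip_force: 0.2
```

```bash
python3 drw.py
```

```text
top 35 [379.6 201. ] [[376.0, 206.0], [379.0, 194.0], [383.0, 196.0], [380.0, 207.0]] mid [ 0.5946 -0.2621  0.08  ] len 0.0324
side 210 [282.  294.1] [[277.0, 273.0], [293.0, 273.0], [293.0, 311.0], [277.0, 311.0]] mid [ 0.5893 -0.32    0.08  ] len 0.1116
[ 0.55917796 -0.31185719  0.07356467] [[396.77972837 213.73191085]] [[273.14790978 289.23257815]]
```

Emit:
move_arm:
  moves: [0.001, 0, 0, 0, 0, 0.002, 0, 0, 0, 0, 0.003, 0, 0, 0, 0, 0.003, 0, 0, 0, 0]

```text
clock: 42.77
tcp_pos: [0.5613, -0.312, 0.0736]
orientation: [-0.001, 0.033, 0.999, -0.0]
wrist_force: [-4.7, -0.7, 1.7]
finger_gap: -0.0001
grip_force: 2.3
```

Emit:
move_arm:
  moves: [0.002, 0, 0, 0, 0, 0.003, 0, 0, 0, 0, 0.003, 0, 0, 0, 0]

```text
clock: 43.02
tcp_pos: [0.5615, -0.3119, 0.0735]
orientation: [-0.004, 0.033, 0.999, -0.0]
wrist_force: [-14.5, -1.6, 7.9]
finger_gap: -0.0003
grip_force: 6.6
```

Firm at the stop: the force rose to 14.5 N with no motion. Now I back off, retreat and run a final check.

Emit:
move_arm:
  moves: [-0.005, 0, 0, 0, 0, -0.03, 0.002, 0, 0, 0, -0.06, 0.004, 0, 0, 0, -0.08, 0.006, 0.03, 0, 0, -0.09, 0.03, 0.07, 0, 0, -0.1, 0.06, 0.11, 0, 0, -0.1, 0.09, 0.13, 0, 0, -0.12, 0.12, 0.15, 0, 0, -0.12, 0.15, 0.15, 0, 0, -0.12, 0.15, 0.15, 0, 0, -0.12, 0.15, 0.15, 0, 0]

```text
clock: 43.93
tcp_pos: [0.446, -0.1605, 0.2248]
orientation: [0.002, 0.031, 1.0, -0.0]
wrist_force: [0.5, -0.4, 0.5]
finger_gap: -0.0003
grip_force: 0.0
```

```bash
python3 lid.py; python3 drw.py; python3 - <<'E'
from m import *
c=shot('top','final.png');k=shot('side')
# drawer board vs cabinet: front-board row profile along cabinet centre line (local x from handle)
y=-.068;X=np.array([np.cos(y),np.sin(y),0]);H=np.array([.5765,-.3105,0])
for n,cc,z in(('top',c,.102),):
    for d in np.arange(.02,.08,.004):
        u=proj(cc,H+d*X+[0,0,z]+np.array([.0014,.02,0]))[0];print(round(d,3),cc['pixels'][int(round(u[1])),int(round(u[0]))])
E
```

```text
[ 0.44588992 -0.16209258  0.22354082] [ 0.001  0.032  0.999 -0.   ] -0.0003767492979798376
top red 139 [185.9 202.2] [[181.0, 210.0], [182.0, 193.0], [191.0, 194.0], [189.0, 211.0]]
side red 71 [265.6 149. ] [[259.0, 151.0], [259.0, 147.0], [273.0, 147.0], [273.0, 151.0]]
side red 71 [279.5 237. ] [[272.0, 239.0], [272.0, 234.0], [287.0, 234.0], [287.0, 239.0]]
exp tip up [[256. 136.]] [[181.3 212.6]] tip down [[273.  149.3]] [[188.6 194. ]] hinge [[256.7 149.3]]
top handle 151 [186.9 180.9] local 0.0026 0.0027
side handle 223 [286.5 130.6] local 0.0165 0.0663
side handle 59 [281.5 142.6] local -0.0003 -0.0019
top 132 [396.3 204.6] [[377.0, 207.0], [378.0, 195.0], [417.0, 197.0], [416.0, 210.0]] mid [ 0.5919 -0.3083  0.08  ] len 0.1058
side 251 [282.1 291.2] [[278.0, 270.0], [293.0, 270.0], [293.0, 310.0], [278.0, 310.0]] mid [ 0.5911 -0.314   0.08  ] len 0.1183
[ 0.44552026 -0.16260187  0.22292708] [[396.77972837 213.73191085]] [[273.14790978 289.23257815]]
0.02 [92 69 51]
0.024 [77 56 40]
0.028 [47 33 21]
0.032 [24 10  3]
0.036 [39 13  3]
0.04 [69 43 30]
0.044 [81 50 34]
0.048 [78 48 33]
0.052 [68 54 47]
0.056 [88 83 82]
0.06 [111 110 107]
0.064 [108 107 102]
0.068 [103 104 100]
0.072 [106 104 101]
0.076 [108 106 103]
```

The board now meets the cabinet top with no gap, and the handle is at cabinet-local −145 mm, which is the shut position. The lid is seated, the clamp is flat and the pink pot has not moved. Handing in.

```bash
python3 -c "
from workcell import env
print(env.hand_in())"
```

```text
the job is handed in; nothing more can be done
None
```

The job is handed in at about 44 s: all three tools are in the case with the lid seated and the clamp down, and all three jars stood upright in the drawer before I pushed it shut; no verdict came back from the hand-in.

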